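# Deal the long dice and set the light for game night

## Robot

A 6-joint arm with a two-finger parallel gripper is mounted at the origin on the work surface. World frame = base frame: x ahead of the robot, y to its left, z up, the work surface at z = 0. Lengths are in m, angles in rad, forces in N, time in s.
With the tool pointing down it reaches from about 0.35 to 0.975 m from the base axis. Payload 4.9 kg.
Tool frame: the origin (TCP) lies at the very end of the fingers, on their centre line; the grasp point (between the pads) lies 19 mm behind it; z points along the fingers, x is the direction in which the jaws open and shut, and the axes are right-handed (so a half turn about z gives the same grasp; the last joint's range is limited). The gripper opens to 85 mm and grips with 20 to 120 N. Pads are 22 mm wide; open, the fingers measure 114 mm over their backs; the gripper's body (76 mm by 85 mm) begins 54 mm behind the grasp point. The pads swing forward as they close: fully open they stand 13 mm farther back than shut.
Start: joints at [1.209, 0.053, 1.613, -0, 1.476, -0.119], TCP at [0.15, 0.607, 0.231] pointing down, gripper open.
Joint ranges: [-3.01, 3.01], [-1.01, 2.22], [0.06, 2.58], [-1.02, 4.17], [0.09, 2.62], [-3.14, 3.14]. Speed limits (rad/s): [2.57, 2.57, 3.14, 3.14, 3.14, 3.14].

## Interface

Orientations are given as a rotation vector (axis times angle).
In Python, from station import readout, viewer, ctrl, nets gives the robot as it stands. The module is installed in compiled form; this text tells all that it offers.
- The arm moves only by the tool step_arm, never from a script. Its argument "moves" is a list that holds one entry, the list of rows, each a list of 4 numbers: the shift along the world's x, y, z in cm, then the turn about the world's z in rad. In form: [[[dx, dy, dz, yaw], ...]]. A call has 1 to 10 rows; each row shifts and turns the commanded pose from where the row before left it; what a row does not reach is not made up. A row lasts 1/12 s, in which the tool goes at most 41.7 mm and 7.16 degrees, less where a joint would pass 70% of its speed; a pose out of reach is approached as far as the arm can. A call is refused whole if a number of a shift passes 4.17 or a number of a turn 0.125, either way. A call with a gripper value outside its range is refused whole. "grip" is the closure, from 0 (fully open) to 1 (shut), set as the call begins (left out, the last holds). The fingers move at their own pace and stop on an object; "squeeze" is the grip in N (left out, the last holds). Time passes only in rows, so rows that do not move let the fingers close. It gives the time, the measured TCP pose, the force and the opening at its end, in the units of the state.
- readout.get_obs(): the state, without advancing time (a new reading comes with each control period).
- viewer.get_image(name): name is "side" or "top" or "wrist"; returns the picture (400x640x3 uint8, blue, green, red); there is no depth.
- viewer.calibration(name): a dict with "camera_matrix" (3x3 intrinsics, pixels), "R" (3x3) and "t" (3): a world point X has camera coordinates R X + t. Camera axes: x right, y down, z forward; pixel columns grow to the right and rows downward; lengths in m; the calibration is good to about 2 mm. The wrist camera is an equidistant fisheye: a pixel r from the principal point sees the ray r / f radians off the axis. A picture is of the moment at which its call begins: read the wrist's pose just before it. calibration takes no time and is no camera call; for the wrist camera it gives the pose at the moment of the call.
- ctrl.finish_job(): hands the job in, once; it reports no verdict.
Trained networks look in the newest picture that a camera, given by its name, has taken for a name from the list of things; names that differ only in an ending like _2 or _b are one class to them, and where a whole thing is asked for, a point or a joint stands for the part that bears it (a point fixed in the world has none). Each returns a list of dicts, best first, with "confidence" (0 to 1); they miss things now and then, are a little off and sometimes report something else, mostly with a low value. They report only what shows in the picture. A call takes as long as a camera call. They do not tell look-alikes from the thing itself.
- nets.masks_of(camera, thing): "region" (400x640 bool, what is visible of it) and "box" ([left, top, right, bottom] in pixels, round what is visible of it).
- nets.pinpoint(camera, thing): "at" ([column, row] in pixels: a listed point, or the origin of a listed thing).
The state is a dict: "t": time; "q": joint angles; "dq": joint speeds; "effort": joint torques, N m; "tool_pos": TCP position; "tool_rot": TCP orientation; "contact_force": force on the tool from outside, world axes, zero at the start; "wrist_torque": the same for the moment, N m; "opening": finger opening in m.
Only numpy, scipy, OpenCV 4.12 (cv2) and the standard library are available. Lean on these libraries where they do the work, as an engineer would, in place of code of your own. Each camera call takes 0.05 s, during which the arm holds its last target. There are 200 camera calls.

## Task

Get the shelf ready for a three-player game: first push the dimmer lever fully over, away from you, to full light. Then deal the glass dice out of the wide tray, one flat in the near well of each of the three small trays; only after that round, and only if the remaining dice are enough for all three, one more in each far well, and last lay any dice that will not go round in the wells of the black organiser. When every die is dealt, set the lever upright for half light and let go, leaving the coasters, dish and mug where they are.

Things in the scene. Friction and masses are not known exactly. Their poses are not given: they have to be found in the camera images.
- die1: one of up to eight identical green glass long dice (some may be absent: None from the start): a bar 60 x 22 x 22 mm, 70 g, edges rounded, white pips; origin at its middle, x along its length; starts flat in the wide dice tray (fixed dark wood, grey inside, 180 mm deep x 340 mm wide, floor 5 mm above the table, lips 5 mm thick standing 8 mm above its floor, to the right of the runner); may lie on any of its long faces
- die2: one of up to eight identical green glass long dice (some may be absent: None from the start): a bar 60 x 22 x 22 mm, 70 g, edges rounded, white pips; origin at its middle, x along its length; starts flat in the wide dice tray (fixed dark wood, grey inside, 180 mm deep x 340 mm wide, floor 5 mm above the table, lips 5 mm thick standing 8 mm above its floor, to the right of the runner); may lie on any of its long faces
- die3: one of up to eight identical green glass long dice (some may be absent: None from the start): a bar 60 x 22 x 22 mm, 70 g, edges rounded, white pips; origin at its middle, x along its length; starts flat in the wide dice tray (fixed dark wood, grey inside, 180 mm deep x 340 mm wide, floor 5 mm above the table, lips 5 mm thick standing 8 mm above its floor, to the right of the runner); may lie on any of its long faces
- die4: one of up to eight identical green glass long dice (some may be absent: None from the start): a bar 60 x 22 x 22 mm, 70 g, edges rounded, white pips; origin at its middle, x along its length; starts flat in the wide dice tray (fixed dark wood, grey inside, 180 mm deep x 340 mm wide, floor 5 mm above the table, lips 5 mm thick standing 8 mm above its floor, to the right of the runner); may lie on any of its long faces
- die5: one of up to eight identical green glass long dice (some may be absent: None from the start): a bar 60 x 22 x 22 mm, 70 g, edges rounded, white pips; origin at its middle, x along its length; starts flat in the wide dice tray (fixed dark wood, grey inside, 180 mm deep x 340 mm wide, floor 5 mm above the table, lips 5 mm thick standing 8 mm above its floor, to the right of the runner); may lie on any of its long faces
- die6: one of up to eight identical green glass long dice (some may be absent: None from the start): a bar 60 x 22 x 22 mm, 70 g, edges rounded, white pips; origin at its middle, x along its length; starts flat in the wide dice tray (fixed dark wood, grey inside, 180 mm deep x 340 mm wide, floor 5 mm above the table, lips 5 mm thick standing 8 mm above its floor, to the right of the runner); may lie on any of its long faces
- die7: one of up to eight identical green glass long dice (some may be absent: None from the start): a bar 60 x 22 x 22 mm, 70 g, edges rounded, white pips; origin at its middle, x along its length; starts flat in the wide dice tray (fixed dark wood, grey inside, 180 mm deep x 340 mm wide, floor 5 mm above the table, lips 5 mm thick standing 8 mm above its floor, to the right of the runner); may lie on any of its long faces
- die8: one of up to eight identical green glass long dice (some may be absent: None from the start): a bar 60 x 22 x 22 mm, 70 g, edges rounded, white pips; origin at its middle, x along its length; starts flat in the wide dice tray (fixed dark wood, grey inside, 180 mm deep x 340 mm wide, floor 5 mm above the table, lips 5 mm thick standing 8 mm above its floor, to the right of the runner); may lie on any of its long faces
- tray1_well1 (a point): centre of the floor of the near (towards the robot) well of player's tray 1 of three, the one on the robot's right end of the runner. Each tray is fixed, shallow, of wood, 164 mm long (x) x 48 mm wide (y), on a 3 mm cork runner; its two wells lie end to end along x, each 78 x 40 mm inside, floor 7 mm above the table, lips 4 mm thick standing 8 mm above the floor; a die lies lengthwise in it. x along the well, away from the robot
- tray1_well2 (a point): centre of the floor of the far (away from the robot) well of player's tray 1 of three, the one on the robot's right end of the runner. Each tray is fixed, shallow, of wood, 164 mm long (x) x 48 mm wide (y), on a 3 mm cork runner; its two wells lie end to end along x, each 78 x 40 mm inside, floor 7 mm above the table, lips 4 mm thick standing 8 mm above the floor; a die lies lengthwise in it. x along the well, away from the robot
- tray2_well1 (a point): centre of the floor of the near (towards the robot) well of player's tray 2 of three, the one in the middle of the runner. Each tray is fixed, shallow, of wood, 164 mm long (x) x 48 mm wide (y), on a 3 mm cork runner; its two wells lie end to end along x, each 78 x 40 mm inside, floor 7 mm above the table, lips 4 mm thick standing 8 mm above the floor; a die lies lengthwise in it. x along the well, away from the robot
- tray2_well2 (a point): centre of the floor of the far (away from the robot) well of player's tray 2 of three, the one in the middle of the runner. Each tray is fixed, shallow, of wood, 164 mm long (x) x 48 mm wide (y), on a 3 mm cork runner; its two wells lie end to end along x, each 78 x 40 mm inside, floor 7 mm above the table, lips 4 mm thick standing 8 mm above the floor; a die lies lengthwise in it. x along the well, away from the robot
- tray3_well1 (a point): centre of the floor of the near (towards the robot) well of player's tray 3 of three, the one on the robot's left end of the runner. Each tray is fixed, shallow, of wood, 164 mm long (x) x 48 mm wide (y), on a 3 mm cork runner; its two wells lie end to end along x, each 78 x 40 mm inside, floor 7 mm above the table, lips 4 mm thick standing 8 mm above the floor; a die lies lengthwise in it. x along the well, away from the robot
- tray3_well2 (a point): centre of the floor of the far (away from the robot) well of player's tray 3 of three, the one on the robot's left end of the runner. Each tray is fixed, shallow, of wood, 164 mm long (x) x 48 mm wide (y), on a 3 mm cork runner; its two wells lie end to end along x, each 78 x 40 mm inside, floor 7 mm above the table, lips 4 mm thick standing 8 mm above the floor; a die lies lengthwise in it. x along the well, away from the robot
- organiser: fixed black plastic organiser, its lid folded flat behind it (+x, 10 mm high) with two grey latches; box part 48 (x) x 164 (y) mm, origin under the centre of the box part; two wells end to end along y, each 78 mm (y) x 40 mm (x) inside, floor 12 mm above the origin, lips 8 mm above the floor
- organiser_well1 (a point): centre of the floor of the organiser's well 1 (on its -y side); the well's length runs along this frame's y
- organiser_well2 (a point): centre of the floor of the organiser's well 2 (on its +y side); the well's length runs along this frame's y
- dimmer_base: fixed black base of the dimmer, 70 (x) x 50 (y) x 25 mm high, origin under its centre; the lever's hinge axis is its y axis, 22 mm above the origin
- dimmer (a joint): dimmer lever, rad: 0 leans 0.6 rad from upright to the base's -x (towards the robot: off), 0.6 upright (half), 1.2 leans 0.6 rad to +x (away from the robot: full, end stop); stays where it is left by friction, about 0.06 N m
- dimmer_tip (a point): centre of the white ball (26 mm across) at the end of the lever's steel rod (10 mm thick), 80 mm from the hinge axis
- coasters: bystander: stack of four round dark silicone coasters, 90 mm across, 32 mm high, origin under its centre; do not disturb
- dish: bystander: white ceramic dish, 110 mm across, 32 mm high, origin under its centre; do not disturb
- mug: bystander: blue ceramic mug, 80 mm across, 90 mm high, handle at its +y, origin under its centre; do not disturb
There are look-alikes about, which are no part of the job. What is shaped like the part that bears tray3_well1 but orange is not meant.

How it is judged:
By the outcome, as a careful person would: the job done as asked, in the order asked, and still so for the second after the job is handed in, with the robot touching nothing.
Of die1, die2, die3, die4, die5, die6, die7, die8 only 5 to 8 are there at a start; the rules pass over those that are not, and their reading is None.
At some moment in a run one of die1, die2, die3, die4, die5, die6, die7, die8 may be knocked a few centimetres aside while the robot is not near it.
Once in a run the grip may slacken for a moment while it holds something.
It also fails if it takes over 210 s, if anything falls off the work surface, if the arm or the gripper's body presses on something with over 40 N, if the wrist force passes 120 N, or if a joint passes its speed limit or range.

## Working session

There is one attempt and no reset: what is moved stays moved. The work goes in short steps, Python scripts to look and compute and a tool call to move; the robot and the scene stay as the last step left them, time stands still between calls to the robot, and variables do not carry over. Pictures are saved under pics/ and viewed, about 12 in all and at most 16, crops included, and the job is handed in when it is done.

Besides the shell and the picture viewer there is one more tool, called after "Emit:" as name(argument=value, ...), one argument or row to a line, values as JSON. step_arm: Moves the arm, as the interface text tells. Its arguments: {"type":"object","properties":{"moves":{"type":"array","items":{"type":"array","items":{"type":"array","items":{"type":"number"}}}},"grip":{"type":"number"},"squeeze":{"type":"number"}},"required":["moves"]}

```bash
mkdir -p pics
cat > h.py <<'E'
import numpy as np, cv2
from station import readout, viewer, ctrl, nets
def ray(cam,uv,cal=None):
    c=cal or viewer.calibration(cam); K=np.array(c["camera_matrix"]);R=np.array(c["R"]);t=np.array(c["t"])
    x=(uv[0]-K[0,2])/K[0,0]; y=(uv[1]-K[1,2])/K[1,1]
    if cam=="wrist":
        r=np.hypot(x,y); d=np.array([np.sin(r)*x/max(r,1e-9),np.sin(r)*y/max(r,1e-9),np.cos(r)])
    else: d=np.array([x,y,1.])
    return -R.T@t, R.T@d
def at_z(cam,uv,z,cal=None):
    o,d=ray(cam,uv,cal); return o+d*(z-o[2])/d[2]
def proj(cam,X,cal=None):
    c=cal or viewer.calibration(cam); K=np.array(c["camera_matrix"]);p=np.array(c["R"])@np.array(X)+np.array(c["t"])
    if cam=="wrist":
        th=np.arctan2(np.hypot(p[0],p[1]),p[2]); n=np.hypot(p[0],p[1])+1e-12; q=th*p[:2]/n
    else: q=p[:2]/p[2]
    return np.array([q[0]*K[0,0]+K[0,2],q[1]*K[1,1]+K[1,2]])
E
python3 - <<'E'
from h import *
np.set_printoptions(precision=3,suppress=True)
for n in ("top","side"):
    cv2.imwrite(f"pics/{n}0.png",viewer.get_image(n))
    c=viewer.calibration(n); print(n,np.array(c["camera_matrix"]).tolist(),-np.array(c["R"]).T@c["t"])
    print(np.array(c["R"]))
print(readout.get_obs())
for th,z in [("die1",.016),("tray1_well1",.007),("tray1_well2",.007),("organiser_well1",.012),("organiser_well2",.012),("organiser",0),("dimmer_base",0),("dimmer_tip",.09),("coasters",0),("dish",0),("mug",0)]:
    for d in nets.pinpoint("top",th): print(th,round(d["confidence"],2),np.round(d["at"],1),at_z("top",d["at"],z))
E
```

```text
top [[386.0727796339006, 0.0, 315.0206698779437], [0.0, 386.0727796339006, 200.12740370490198], [0.0, 0.0, 1.0]] [0.416 0.067 1.159]
[[-0.007 -0.999  0.033]
 [-0.998  0.005 -0.062]
 [ 0.061 -0.034 -0.998]]
side [[432.13375486521755, 0.0, 315.4408541809171], [0.0, 432.13375486521755, 198.59462218175472], [0.0, 0.0, 1.0]] [-0.115 -0.748  0.885]
[[ 0.8   -0.6    0.006]
 [-0.379 -0.513 -0.77 ]
 [ 0.465  0.614 -0.637]]
{'t': 0.1, 'q': array([ 1.209,  0.053,  1.614, -0.   ,  1.476, -0.119]), 'dq': array([ 0.002, -0.001, -0.003,  0.001,  0.002,  0.   ]), 'effort': array([ -0.   , -39.49 , -37.136,  -0.   ,   0.004,  -0.   ]), 'tool_pos': array([0.15 , 0.606, 0.23 ]), 'tool_rot': array([ 2.473,  1.935, -0.002]), 'contact_force': array([ 0.102,  1.083, -0.064]), 'wrist_torque': array([-0.044, -0.024, -0.035]), 'opening': 0.08550221828831579}
die1 0.73 [383.2 201.5] [ 0.482 -0.175  0.016]
die1 0.71 [380.3 170.8] [ 0.574 -0.168  0.016]
die1 0.68 [357.5 201.8] [ 0.481 -0.098  0.016]
die1 0.63 [406.8 197.2] [ 0.494 -0.247  0.016]
die1 0.59 [359.4 171. ] [ 0.574 -0.105  0.016]
die1 0.58 [408.3 172
[... 572 characters left out ...]
 [329.5 134.2] [ 0.686 -0.017  0.012]
organiser_well2 0.75 [354.6 135.1] [ 0.683 -0.093  0.012]
organiser_well2 0.61 [210.9 237. ] [0.38  0.334 0.012]
organiser_well2 0.23 [409. 197.] [ 0.495 -0.254  0.012]
organiser 0.9 [345.9 136.2] [ 0.683 -0.068  0.   ]
dimmer_base 0.81 [456.5 183.7] [ 0.536 -0.405  0.   ]
dimmer_base 0.2 [286.  200.2] [0.488 0.115 0.   ]
dimmer_tip 0.4 [471.7 190.1] [ 0.508 -0.411  0.09 ]
coasters 0.93 [210.2 235.5] [0.384 0.339 0.   ]
coasters 0.6 [355.4 132.5] [ 0.694 -0.097  0.   ]
coasters 0.59 [219.9 193.1] [0.51  0.312 0.   ]
coasters 0.51 [330.7 131.9] [ 0.696 -0.022  0.   ]
dish 0.81 [260.6 104.4] [0.78  0.191 0.   ]
mug 0.74 [419.1 128.9] [ 0.705 -0.294  0.   ]
```

View pics/top0.png

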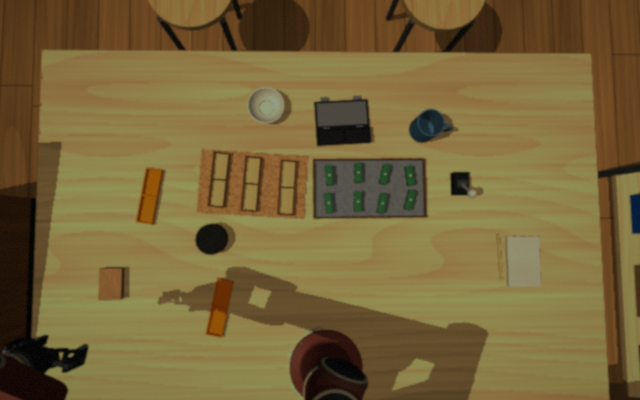

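View pics/side0.png

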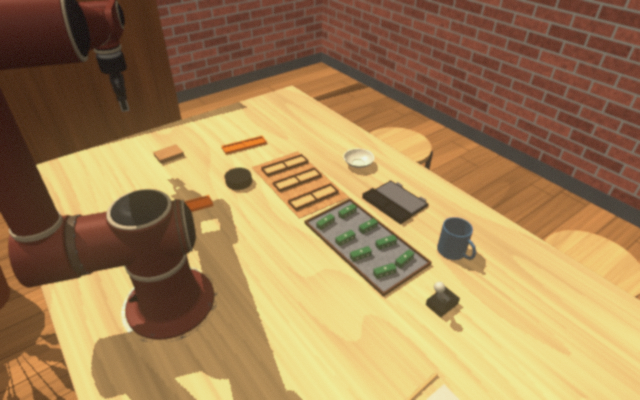

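Emit:
step_arm(
  moves=[
    [[3, -1.6, 0, 0.12], [3, -1.6, 0, 0.12], [3, -1.6, 0, 0], [3, -1.6, 0, 0], [3, -1.6, 0, 0], [3, -1.6, 0, 0], [3, -1.6, 0, 0], [3, -1.6, 0, 0], [3, -1.6, 0, 0], [3, -1.6, 0, 0]],
  ],
  grip=1,
  squeeze=60,
)

```text
t: 1.48
tool_pos: [0.4516, 0.4457, 0.2315]
tool_rot: [2.225, 2.218, 0.001]
contact_force: [0.3, 0.2, 1.0]
opening: 0.0001
```

Emit:
step_arm(
  moves=[
    [[0, -4.1, -0.2, 0], [0, -4.1, -0.2, 0], [0, -4.1, -0.2, 0], [0, -4.1, -0.2, 0], [0, -4.1, -0.2, 0], [0, -4.1, -0.2, 0], [0, -4.1, -0.2, 0], [0, -4.1, -0.2, 0], [0, -4.1, -0.2, 0], [0, -4.1, -0.2, 0]],
  ],
)

```text
t: 2.32
tool_pos: [0.4499, 0.0349, 0.2116]
tool_rot: [2.223, 2.218, 0.001]
contact_force: [1.2, 0.7, 0.0]
opening: -0.0001
```

Emit:
step_arm(
  moves=[
    [[0, -4.1, -0.2, 0], [0, -4.1, -0.2, 0], [0, -4.1, -0.2, 0], [0, -4.1, -0.2, 0], [0, -4.1, -0.2, 0], [0, -4.1, -0.2, 0], [0, -4.1, -0.2, 0], [0, -4.1, -0.2, 0], [0, -4.1, -0.2, 0], [0, -4.1, -0.2, 0]],
  ],
)

```text
t: 3.15
tool_pos: [0.4498, -0.3755, 0.1913]
tool_rot: [2.225, 2.217, 0.0]
contact_force: [0.8, 1.2, 0.2]
opening: -0.0006
```

Run:
```python
from h import *
np.set_printoptions(precision=4,suppress=True)
o=readout.get_obs();print(o["t"],o["tool_pos"],o["tool_rot"],o["opening"],o["q"])
w=viewer.get_image("wrist"); c=viewer.calibration("wrist"); print(c)
t=viewer.get_image("top")
cv2.imwrite("pics/w1.png",w)
cr=t[120:250,180:500]
cv2.imwrite("pics/t1.png",cv2.resize(cr,None,fx=2.5,fy=2.5,interpolation=cv2.INTER_CUBIC))
for cam in("top","side","wrist"):
  for th in("dimmer_tip","dimmer_base"):
    for d in nets.pinpoint(cam,th)[:2]: print(cam,th,round(d["confidence"],2),np.round(d["at"],1),at_z(cam,d["at"],.088 if "tip" in th else 0))
```

```text
3.15 [ 0.4498 -0.3755  0.1913] [2.2248 2.2175 0.0002] -0.0006167306086273877 [-0.8227 -0.0119  1.746   0.0002  1.4071 -2.3902]
{'camera_matrix': array([[309.7069,   0.    , 322.7357],
       [  0.    , 309.7069, 205.5691],
       [  0.    ,   0.    ,   1.    ]]), 'R': array([[ 0.0081,  1.    , -0.0042],
       [ 0.9519, -0.0064,  0.3063],
       [ 0.3063, -0.0064, -0.9519]]), 't': array([ 0.3783, -0.4576,  0.2021])}
top dimmer_tip 0.4 [473.6 192.9] [ 0.5007 -0.4172  0.088 ]
top dimmer_base 0.77 [456.7 186.3] [ 0.528  -0.4053  0.    ]
side dimmer_tip 0.59 [436.9 289.1] [ 0.4954 -0.4098  0.088 ]
side dimmer_base 0.75 [439.4 308.1] [ 0.5224 -0.4155  0.    ]
side dimmer_base 0.3 [380.6 200.2] [ 0.6937 -0.0255  0.    ]
wrist dimmer_tip 0.78 [284.6 261.2] [ 0.5045 -0.4059  0.088 ]
wrist dimmer_tip 0.45 [522.1 272.2] [ 0.5282 -0.155   0.088 ]
wrist dimmer_base 0.78 [295.6 251.8] [ 0.5388 -0.4041  0.    ]
```

View pics/w1.png

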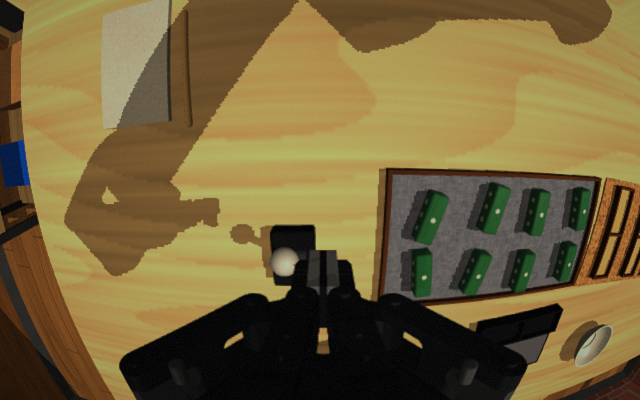

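Emit:
step_arm(
  moves=[
    [[-0.5, -1, -3, 0], [0, -1, -3, 0], [0, -1, -3, 0], [0, 0, -2.1, 0], [2, 0, 0, 0], [2, 0, 0, 0], [2, 0, 0, 0], [2, 0, 0, 0], [1.5, 0, 0, 0], [1, 0, 0, 0]],
  ],
)

```text
t: 4.38
tool_pos: [0.5517, -0.4017, 0.0805]
tool_rot: [-2.222, -2.221, 0.0]
contact_force: [-0.6, 0.3, -0.6]
opening: 0.0
```

Emit:
step_arm(
  moves=[
    [[0.4, 0, 0, 0], [0.3, 0, 0, 0], [0.2, 0, 0, 0]],
  ],
)

```text
t: 4.63
tool_pos: [0.5576, -0.4024, 0.0799]
tool_rot: [-2.221, -2.216, 0.003]
contact_force: [-9.2, 3.0, 3.4]
opening: 0.0002
```

Emit:
step_arm(
  moves=[
    [[0.2, 0, 0, 0], [0.2, 0, 0, 0]],
  ],
)

```text
t: 4.8
tool_pos: [0.5581, -0.4024, 0.0798]
tool_rot: [-2.216, -2.21, 0.01]
contact_force: [-20.6, 3.3, 9.7]
opening: 0.0004
```

Emit:
step_arm(
  moves=[
    [[-2, 0, 0, 0], [-3, 0, 0, 0], [-3, 0, 2.5, 0], [-1.5, 2, 2.5, 0], [-1, 3, 2.5, 0], [-1, 3.2, 2, 0], [-1, 3.5, 2, 0], [-0.5, 3.5, 2, 0], [-0.5, 3.5, 2, 0], [-0.5, 3.5, 1, 0]],
  ],
  grip=0.35,
)

```text
t: 5.63
tool_pos: [0.4232, -0.1806, 0.2486]
tool_rot: [2.222, 2.213, 0.003]
contact_force: [1.2, 0.1, 1.6]
opening: 0.0552
```

Emit:
step_arm(
  moves=[
    [[-0.5, 3.5, 0, 0], [-0.5, 3.5, 0, 0], [-0.5, 3.5, 0, 0], [0, 2.5, 0, 0], [0, 0, 0, 0]],
  ],
)

```text
t: 6.05
tool_pos: [0.4078, -0.0481, 0.2458]
tool_rot: [2.219, 2.223, 0.004]
contact_force: [1.6, -0.5, 0.7]
opening: 0.0555
```

Run:
```python
from h import *
np.set_printoptions(precision=4,suppress=True)
o=readout.get_obs();print(o["t"],o["tool_pos"],o["opening"])
c=viewer.calibration("wrist");w=viewer.get_image("wrist")
cv2.imwrite("pics/w2.png",w); np.savez("w2.npz",w=w,**c)
t=viewer.get_image("top"); cv2.imwrite("pics/t2.png",t)
s=viewer.get_image("side"); cv2.imwrite("pics/s2.png",s)
for cam in("top","side"):
  for th in("dimmer_tip","dimmer_base"):
    for d in nets.pinpoint(cam,th)[:2]: print(cam,th,round(d["confidence"],2),np.round(d["at"],1),at_z(cam,d["at"],.088 if "tip" in th else 0))
for th,z in (("die1",.016),("tray1_well1",.007),("tray1_well2",.007),("organiser_well1",.012),("organiser_well2",.012)):
    for d in nets.pinpoint("wrist",th): print(th,round(d["confidence"],2),np.round(d["at"],1),at_z("wrist",d["at"],z,c))
```

```text
6.05 [ 0.4078 -0.0481  0.2458] 0.055491407934675864
top dimmer_tip 0.61 [472.1 163.9] [ 0.5832 -0.4156  0.088 ]
top dimmer_tip 0.22 [254.2 168.3] [0.5719 0.1992 0.088 ]
top dimmer_base 0.87 [460.4 186.1] [ 0.5286 -0.4168  0.    ]
top dimmer_base 0.24 [210.5 238.5] [0.3755 0.3384 0.    ]
side dimmer_tip 0.77 [464.1 272.7] [ 0.5862 -0.4158  0.088 ]
side dimmer_tip 0.58 [271.1 171.3] [0.4351 0.21   0.088 ]
side dimmer_base 0.71 [440.2 306.3] [ 0.5281 -0.4131  0.    ]
die1 0.93 [187.1 275.4] [ 0.5605 -0.2499  0.016 ]
die1 0.81 [230.5 279.5] [ 0.5631 -0.1803  0.016 ]
die1 0.8 [172.9 230.2] [ 0.4872 -0.2591  0.016 ]
die1 0.79 [287.6 282.2] [ 0.5644 -0.0964  0.016 ]
die1 0.77 [231.5 222.7] [ 0.4744 -0.1681  0.016 ]
die1 0.64 [351.1 228.9] [ 0.4823 -0.0097  0.016 ]
die1 0.62 [283.9 227.4] [ 0.4803 -0.0974  0.016 ]
die1 0.61 [349.1 282.5] [ 0.5647 -0.0094  0.016 ]
die1 0.33 [292.5 341.7] [ 0.6803 -0.095   0.016 ]
die1 0.17 [319.8 339. ] [ 0.6733 -0.0512  0.016 ]
tray1_well1 0.75 [426.5 279.2] [0.5692 0.109  0.007 ]
tray1_well1 0.69 [439.4 223.4] [0.4792 0.1157 0.007 ]
tray1_well2 0.75 [426.5 279.2] [0.5692 0.109  0.007 ]
tray1_well2 0.69 [439.4 223.4] [0.4792 0.1157 0.007 ]
organiser_well1 0.97 [291.  344.4] [ 0.6904 -0.0984  0.012 ]
organiser_well1 0.85 [340. 340.] [ 0.6795 -0.0186  0.012 ]
organiser_well2 0.97 [291.  344.4] [ 0.6904 -0.0984  0.012 ]
organiser_well2 0.85 [340. 340.] [ 0.6795 -0.0186  0.012 ]
```

View pics/w2.png

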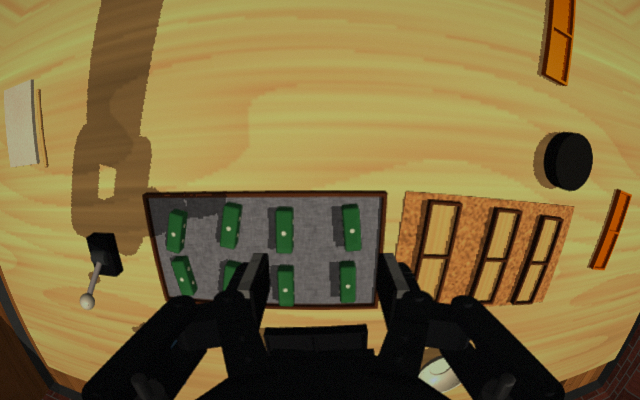

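```bash
cat >> h.py <<'E'
def ortho(cam,img,z,x0,x1,y0,y1,cal=None,s=1000):
    cal=cal or viewer.calibration(cam)
    nx,ny=int((x1-x0)*s),int((y1-y0)*s)
    X=x1-(np.arange(nx)+.5)/s; Y=y1-(np.arange(ny)+.5)/s
    G=np.stack(np.meshgrid(X,Y,indexing="ij")+(np.full((nx,ny),z),),-1)
    K=np.array(cal["camera_matrix"]); p=G@np.array(cal["R"]).T+np.array(cal["t"])
    n=np.hypot(p[...,0],p[...,1])+1e-12
    f=np.arctan2(n,p[...,2])/n if cam=="wrist" else 1/p[...,2]
    return cv2.remap(img,(p[...,0]*f*K[0,0]+K[0,2]).astype(np.float32),(p[...,1]*f*K[1,1]+K[1,2]).astype(np.float32),cv2.INTER_CUBIC)
def dice(cam,img,z=.022,reg=(.38,.76,-.32,.32),cal=None):
    """green bars: list of x,y,angle of long axis from +x (toward +y), length, width (m)"""
    o=ortho(cam,img,z,*reg,cal=cal); h=cv2.cvtColor(o,cv2.COLOR_BGR2HSV)
    m=cv2.inRange(h,(45,70,25),(85,255,255)); m=cv2.morphologyEx(m,cv2.MORPH_CLOSE,np.ones((9,9)))
    r=[]
    for c in cv2.findContours(m,cv2.RETR_EXTERNAL,cv2.CHAIN_APPROX_NONE)[0]:
        if cv2.contourArea(c)<350: continue
        (u,v),(w,l),a=cv2.minAreaRect(c); b=cv2.boxPoints(((u,v),(w,l),a))
        e=b[1]-b[0] if np.hypot(*(b[1]-b[0]))>np.hypot(*(b[2]-b[1])) else b[2]-b[1]
        ang=(np.arctan2(-e[0],-e[1])+np.pi/2)%np.pi-np.pi/2
        r.append((reg[1]-v/1000,reg[3]-u/1000,ang,max(w,l)/1000,min(w,l)/1000))
    return r,o
E
python3 - <<'E'
from h import *
np.set_printoptions(precision=3,suppress=True)
d=dict(np.load("w2.npz")); w=d.pop("w")
r,o=dice("wrist",w,cal=d)
t0=cv2.imread("pics/top0.png")
r2,o2=dice("top",t0)
print(np.array(sorted(r)));print(np.array(sorted(r2)))
reg=(.42,.74,-.15,.32)
A=ortho("wrist",w,.015,*reg,cal=d);B=ortho("top",t0,.015,*reg)
for im in(A,B):
    for k in range(0,470,50): cv2.line(im,(20+k,0),(20+k,319),(255,0,255),1)   # y=.30,.25..
    for k in range(0,320,50): cv2.line(im,(0,40+k),(469,40+k),(255,0,255),1)   # x=.70,.65..
cv2.imwrite("pics/o1.png",cv2.convertScaleAbs(np.vstack([cv2.resize(A,None,fx=.9,fy=.9),cv2.resize(B,None,fx=.9,fy=.9)]),alpha=1.5))
E
```

```text
[[ 0.477 -0.169 -0.215  0.066  0.025]
 [ 0.479 -0.01   0.1    0.065  0.022]
 [ 0.483 -0.096 -0.031  0.064  0.023]
 [ 0.524 -0.252 -0.051  0.141  0.04 ]
 [ 0.552 -0.182 -0.567  0.059  0.018]
 [ 0.561 -0.012  0.038  0.069  0.022]
 [ 0.568 -0.098  0.     0.068  0.023]]
[[ 0.478 -0.17  -0.219  0.061  0.025]
 [ 0.48  -0.01   0.105  0.059  0.023]
 [ 0.484 -0.097 -0.033  0.059  0.025]
 [ 0.488 -0.253 -0.284  0.061  0.026]
 [ 0.56  -0.254  0.121  0.059  0.026]
 [ 0.562 -0.013  0.031  0.06   0.024]
 [ 0.565 -0.179 -0.211  0.061  0.025]
 [ 0.569 -0.099 -0.028  0.06   0.024]]
```

View pics/o1.png

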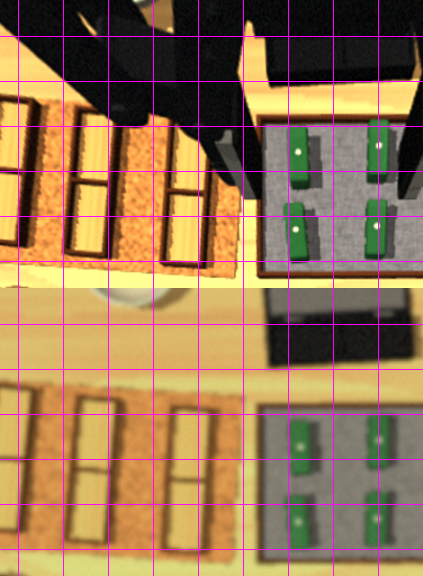

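```bash
cat > fit.py <<'E'
from h import *
from scipy.optimize import minimize
np.set_printoptions(precision=4,suppress=True)
a,b=np.meshgrid(np.arange(-.0835,.084,.001),np.arange(-.0255,.026,.001),indexing="ij")
well=((abs(abs(a)-.041)<.037)&(abs(b)<.018))
lip=(abs(a)<.082)&(abs(b)<.024)&~((abs(abs(a)-.041)<.039)&(abs(b)<.020))
out=(abs(a)>.082)|(abs(b)>.024)
def score(p,g,reg):
    x=p[0]+a*np.cos(p[2])-b*np.sin(p[2]); y=p[1]+a*np.sin(p[2])+b*np.cos(p[2])
    v=cv2.remap(g,((reg[3]-y)*1000).astype(np.float32),((reg[1]-x)*1000).astype(np.float32),cv2.INTER_LINEAR)
    return v[lip].mean()-.6*v[well].mean()-.4*v[out].mean()
def fit(cam,img,p0,z=.013,cal=None):
    reg=(.38,.76,-.3,.35); g=cv2.cvtColor(ortho(cam,img,z,*reg,cal=cal),cv2.COLOR_BGR2GRAY).astype(np.float32); g=cv2.GaussianBlur(g,(0,0),1.5)
    best=min((minimize(score,(p0[0]+dx,p0[1]+dy,p0[2]),args=(g,reg),method="Nelder-Mead",options=dict(initial_simplex=[(p0[0]+dx,p0[1]+dy,p0[2]),(p0[0]+dx+.006,p0[1]+dy,p0[2]),(p0[0]+dx,p0[1]+dy+.006,p0[2]),(p0[0]+dx,p0[1]+dy,p0[2]+.06)])) for dx in(-.006,.006) for dy in(-.006,0,.006)),key=lambda r:r.fun)
    return best.x,best.fun
if __name__=="__main__":
    t0=cv2.imread("pics/top0.png"); d=dict(np.load("w2.npz")); w=d.pop("w")
    for p in((.525,.113,-.04),(.528,.22,-.06),(.535,.31,-.08)):
        for n,x in(("top",fit("top",t0,p)),("wrist",fit("wrist",w,p,cal=d))):
            (x,y,h),f=x; c,s=.041*np.cos(h),.041*np.sin(h)
            print(n,np.array([x,y,h,f]),"near",np.array([x-c,y-s]),"far",np.array([x+c,y+s]))
E
python3 fit.py
```

```text
top [  0.5269   0.1112  -0.0625 -31.6524] near [0.486  0.1138] far [0.5679 0.1086]
wrist [  0.5265   0.1125  -0.0546 -61.4036] near [0.4855 0.1147] far [0.5674 0.1102]
top [  0.5381   0.2173  -0.0849 -34.1881] near [0.4973 0.2208] far [0.579  0.2138]
wrist [  0.5379   0.2183  -0.0838 -67.2648] near [0.4971 0.2217] far [0.5788 0.2148]
top [  0.5511   0.3123  -0.1002 -36.7066] near [0.5104 0.3164] far [0.5919 0.3082]
wrist [  0.5513   0.3135  -0.1044 -66.5488] near [0.5105 0.3178] far [0.5921 0.3092]
```

Emit:
step_arm(
  moves=[
    [[1.4, 0.8, -3.5, 0.1], [1.4, 0.8, -3.5, 0], [1.4, 0.8, -3.5, 0], [1.4, 0.8, -3.5, 0], [1.4, 0.6, -3.0, 0], [0, 0, -2.5, 0], [0, 0, 0, 0]],
  ],
)

```text
t: 7.23
tool_pos: [0.474, -0.0123, 0.0443]
tool_rot: [-2.103, -2.32, 0.01]
contact_force: [-1.0, 0.4, -0.1]
opening: 0.0559
```

Run:
```python
from h import *
for i in range(3):
    o=readout.get_obs();print(o["t"],o["tool_pos"],o["q"],o["dq"]); viewer.get_image("wrist")
r,_=dice("top",viewer.get_image("top"));print(np.round(sorted(r),3))
```

```text
7.2333 [ 0.47398618 -0.01234115  0.04430926] [-1.83112890e-01 -1.05349546e-01  2.10034298e+00 -1.01810061e-04
  1.15843509e+00 -1.85168948e+00] [-0.00932737 -0.07551839 -0.03581265 -0.00281553  0.07592418 -0.00301882]
7.2833 [ 0.47560722 -0.01282253  0.0471897 ] [-1.83505034e-01 -1.08849265e-01  2.09794607e+00 -7.77499497e-05
  1.16021436e+00 -1.85173114e+00] [-0.00770632 -0.06453871 -0.05101896  0.00054828  0.00754616  0.00029851]
7.3333 [ 0.47751173 -0.01329782  0.04970843] [-1.83754758e-01 -1.11648171e-01  2.09562767e+00 -8.52835857e-05
  1.16025660e+00 -1.85172920e+00] [-5.65740719e-03 -4.63808210e-02 -3.86403508e-02  1.76567343e-04
 -4.10748855e-03 -6.58922874e-06]
[[ 0.478 -0.169 -0.209  0.063  0.026]
 [ 0.488 -0.253 -0.245  0.063  0.027]
 [ 0.56  -0.253  0.1    0.061  0.028]
 [ 0.564 -0.178 -0.245  0.064  0.026]
 [ 0.573 -0.1   -0.024  0.053  0.024]
 [ 0.577 -0.013  0.     0.03   0.023]]
```

Emit:
step_arm(
  moves=[
    [[0, 0.3, -1.2, 0], [0, 0, -1.2, 0], [0, 0, -0.7, 0], [0, 0, -0.3, 0], [0, 0, 0, 0], [0, 0, 0, 0]],
  ],
)

```text
t: 7.93
tool_pos: [0.4785, -0.0104, 0.0167]
tool_rot: [2.111, 2.326, 0.001]
contact_force: [0.7, -0.0, 0.2]
opening: 0.0553
```

Emit:
step_arm(
  moves=[
    [[0, 0, 0, 0], [0, 0, 0, 0]],
  ],
)

```text
t: 8.1
tool_pos: [0.4788, -0.0105, 0.017]
tool_rot: [2.11, 2.326, 0.001]
contact_force: [0.4, -0.1, -0.2]
opening: 0.0559
```

Emit:
step_arm(
  moves=[
    [[0, 0, -0.1, 0], [0, 0, 0, 0], [0, 0, 0, 0], [0, 0, 0, 0], [0, 0, 0, 0]],
  ],
  grip=1,
  squeeze=60,
)

```text
t: 8.52
tool_pos: [0.4786, -0.0104, 0.0157]
tool_rot: [2.11, 2.326, 0.001]
contact_force: [-0.5, -0.1, 2.4]
opening: 0.0199
```

Emit:
step_arm(
  moves=[
    [[0, 0, 1.2, 0], [0, 0, 1.5, 0], [0, 0, 1.5, 0], [0, 1.5, 1, 0], [0, 3, 0, -0.08], [0.1, 3, 0, -0.08], [0.2, 2.5, 0, 0], [0.2, 1.6, 0, 0], [0.2, 0.8, 0, 0], [0, 0, 0, 0]],
  ],
)

```text
t: 9.35
tool_pos: [0.4852, 0.1148, 0.067]
tool_rot: [-2.287, -2.153, 0.0]
contact_force: [0.4, -0.8, -1.0]
opening: 0.0204
```

Emit:
step_arm(
  moves=[
    [[0, 0, 0, 0], [0, 0, 0, 0]],
  ],
)

```text
t: 9.52
tool_pos: [0.4851, 0.1128, 0.067]
tool_rot: [-2.291, -2.15, 0.001]
contact_force: [0.4, 0.0, -0.9]
opening: 0.0201
```

Emit:
step_arm(
  moves=[
    [[0.1, 0.1, -1.5, 0], [0, 0, -1.5, 0], [0, 0, -1, 0], [0, 0, -0.6, 0], [0, 0, -0.2, 0], [0, 0, 0, 0], [0, 0, 0, 0], [0, 0, 0, 0]],
  ],
)

```text
t: 10.18
tool_pos: [0.487, 0.1146, 0.0202]
tool_rot: [2.29, 2.15, 0.002]
contact_force: [0.3, 0.4, -0.4]
opening: 0.02
```

Run:
```python
from h import *
o=readout.get_obs();print(o["t"],o["tool_pos"],o["opening"],o["contact_force"])
cv2.imwrite("pics/w3.png",viewer.get_image("wrist"))
```

```text
10.1833 [0.48700543 0.11463565 0.0201682 ] 0.01997129359912577 [ 0.31097132  0.36974769 -0.4410347 ]
```

View pics/w3.png

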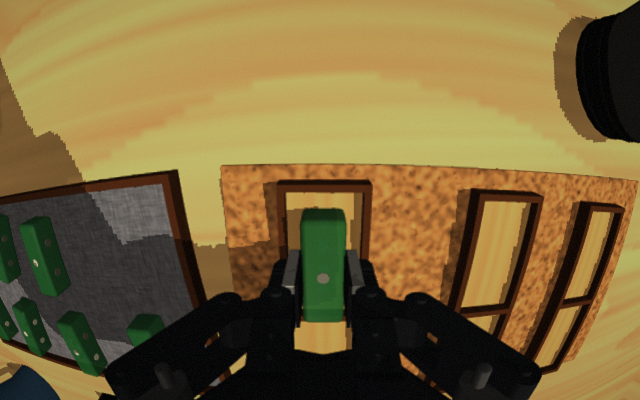

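Emit:
step_arm(
  moves=[
    [[0, 0, -0.15, 0], [0, 0, 0, 0], [0, 0, 0, 0]],
  ],
)

```text
t: 10.48
tool_pos: [0.4863, 0.1147, 0.0179]
tool_rot: [2.29, 2.151, 0.0]
contact_force: [1.0, -0.0, -0.3]
opening: 0.0202
```

Emit:
step_arm(
  moves=[
    [[0, 0, 0, 0], [0, 0, 0, 0], [0, 0, 0, 0], [0, 0, 0.8, 0], [0, 0, 1.5, 0], [0, -1, 2, 0.03], [0, -3, 0.5, 0], [0, -3.5, 0, 0], [0, -3.5, 0, 0], [-0.1, -3.5, 0, 0]],
  ],
  grip=0.35,
)

```text
t: 11.32
tool_pos: [0.4857, -0.0317, 0.0671]
tool_rot: [2.255, 2.185, 0.002]
contact_force: [0.1, -0.9, 0.0]
opening: 0.0555
```

Emit:
step_arm(
  moves=[
    [[-0.1, -3, 0, 0], [-0.1, -2, 0, 0], [0, -1, 0, 0], [0, -0.5, 0, 0], [0, 0, 0, 0], [0, 0, 0, 0], [0, 0, 0, 0]],
  ],
)

```text
t: 11.9
tool_pos: [0.4832, -0.0942, 0.0657]
tool_rot: [-2.256, -2.186, -0.0]
contact_force: [-0.3, -0.0, -0.4]
opening: 0.0554
```

```bash
cat > chk.py <<'E'
from h import *
o=readout.get_obs();print(round(o["t"],2),np.round(o["tool_pos"],4),"yaw",round(2*np.arctan2(o["tool_rot"][1],o["tool_rot"][0])%np.pi-np.pi/2,3),round(o["opening"],4))
r,_=dice("top",viewer.get_image("top"));print("top\n",np.round(sorted(r),3))
c=viewer.calibration("wrist");r,_=dice("wrist",viewer.get_image("wrist"),cal=c);print("wrist\n",np.round(sorted(r),3))
E
python3 chk.py
```

```text
11.9 [ 0.4832 -0.0942  0.0657] yaw -0.031 0.0554
top
 [[ 0.486 -0.258 -0.245  0.063  0.017]
 [ 0.487  0.115 -0.071  0.054  0.018]
 [ 0.56  -0.254  0.117  0.06   0.026]
 [ 0.562 -0.013  0.031  0.06   0.023]
 [ 0.578 -0.182 -0.245  0.035  0.024]]
wrist
 [[ 0.478 -0.168 -0.211  0.066  0.026]
 [ 0.483 -0.097 -0.029  0.064  0.022]
 [ 0.489  0.114 -0.069  0.064  0.04 ]
 [ 0.517 -0.252 -0.079  0.128  0.044]
 [ 0.563 -0.099 -0.037  0.063  0.022]]
```

Emit:
step_arm(
  moves=[
    [[0, -0.25, -1.6, 0], [0, 0, -1.5, 0], [0, 0, -1, 0], [0, 0, -0.6, 0], [0, 0, -0.25, 0], [0, 0, 0, 0], [0, 0, 0, 0], [0, 0, 0, 0]],
  ],
)

```text
t: 12.67
tool_pos: [0.4839, -0.098, 0.0171]
tool_rot: [2.257, 2.184, 0.001]
contact_force: [0.2, 0.1, -0.2]
opening: 0.0554
```

Emit:
step_arm(
  moves=[
    [[0, 0, 0, 0], [0, 0, 0, 0], [0, 0, 0, 0], [0, 0, 0, 0], [0, 0, 1, 0]],
  ],
  grip=1,
)

```text
t: 13.08
tool_pos: [0.4817, -0.0973, 0.0249]
tool_rot: [-2.255, -2.182, 0.003]
contact_force: [-0.4, 0.2, -2.0]
opening: 0.0201
```

Emit:
step_arm(
  moves=[
    [[0, 0, 1.5, 0], [0, 0, 1.5, 0], [0, 1.5, 1, 0], [0, 3, 0, 0], [0.1, 3.6, 0, -0.055], [0.2, 3.6, 0, 0], [0.2, 3.6, 0, 0], [0.2, 3.6, 0, 0], [0.2, 3.6, 0, 0], [0.2, 3.6, 0, 0]],
  ],
)

```text
t: 13.92
tool_pos: [0.4939, 0.1649, 0.0668]
tool_rot: [2.317, 2.122, 0.0]
contact_force: [0.2, -0.6, -0.6]
opening: 0.0201
```

Emit:
step_arm(
  moves=[
    [[0.2, 2.6, 0, 0], [0.1, 1.8, 0, 0], [0, 0.8, 0, 0], [0, 0.4, 0, 0], [0, 0, 0, 0], [0, 0, 0, 0], [0, 0, 0, 0]],
  ],
)

```text
t: 14.5
tool_pos: [0.4972, 0.218, 0.0662]
tool_rot: [2.318, 2.12, -0.001]
contact_force: [-0.5, 0.1, -2.0]
opening: 0.0203
```

```bash
python3 chk.py
```

```text
14.5 [0.4972 0.218  0.0662] yaw -0.089 0.0203
top
 [[ 0.478 -0.17  -0.223  0.061  0.025]
 [ 0.488  0.115 -0.065  0.055  0.018]
 [ 0.488 -0.253 -0.275  0.06   0.026]
 [ 0.561 -0.254  0.105  0.059  0.026]
 [ 0.561 -0.012  0.055  0.061  0.025]
 [ 0.565 -0.179 -0.223  0.062  0.025]
 [ 0.569 -0.099 -0.025  0.061  0.026]]
wrist
 [[ 0.489  0.116 -0.059  0.065  0.031]
 [ 0.524  0.217 -0.089  0.089  0.03 ]
 [ 0.561 -0.007  0.038  0.07   0.045]
 [ 0.567 -0.092 -0.042  0.072  0.052]
 [ 0.568 -0.176 -0.785  0.11   0.06 ]]
```

Emit:
step_arm(
  moves=[
    [[0, 0.3, -1.5, 0], [0, 0, -1.5, 0], [0, 0, -1, 0], [0, 0, -0.5, 0], [0, 0, -0.2, 0], [0, 0, 0, 0], [0, 0, 0, 0], [0, 0, 0, 0]],
  ],
)

```text
t: 15.27
tool_pos: [0.4977, 0.2221, 0.0197]
tool_rot: [2.317, 2.121, 0.001]
contact_force: [-0.5, -0.4, -0.6]
opening: 0.0197
```

Emit:
step_arm(
  moves=[
    [[0, 0, 0, 0], [0, 0, 0, 0], [0, 0, 0, 0], [0, 0, 0.8, 0], [0, 0, 1.5, 0], [0, -1, 2, 0], [0, -3, 0.5, 0], [-0.2, -3.5, 0, 0], [-0.2, -3.7, 0, 0], [-0.2, -3.7, 0, 0]],
  ],
  grip=0.35,
)

```text
t: 16.1
tool_pos: [0.4915, 0.072, 0.0685]
tool_rot: [2.314, 2.122, 0.002]
contact_force: [-0.0, -0.1, 0.5]
opening: 0.0552
```

Emit:
step_arm(
  moves=[
    [[-0.2, -3.7, 0, -0.065], [-0.2, -3.7, 0, -0.065], [-0.2, -3.7, 0, 0], [-0.2, -3.7, 0, 0], [-0.2, -3.7, 0, 0], [-0.2, -2.8, 0, 0], [-0.1, -1.8, 0, 0], [0, -0.8, 0, 0], [0, -0.5, 0, 0], [0, 0, 0, 0]],
  ],
)

```text
t: 16.93
tool_pos: [0.4785, -0.1711, 0.0677]
tool_rot: [2.45, 1.966, 0.001]
contact_force: [-0.0, 0.6, -0.0]
opening: 0.0556
```

Emit:
step_arm(
  moves=[
    [[0, 0, 0, 0], [0, 0, 0, 0]],
  ],
)

```text
t: 17.1
tool_pos: [0.4783, -0.1697, 0.0672]
tool_rot: [-2.448, -1.968, -0.0]
contact_force: [0.6, 0.8, -0.2]
opening: 0.0557
```

```bash
python3 chk.py
```

```text
17.1 [ 0.4783 -0.1697  0.0672] yaw -0.216 0.0557
top
 [[ 0.488  0.115 -0.074  0.054  0.018]
 [ 0.497  0.223 -0.081  0.055  0.02 ]
 [ 0.562 -0.013  0.048  0.06   0.023]
 [ 0.565 -0.18  -0.231  0.062  0.027]
 [ 0.569 -0.099 -0.024  0.06   0.024]
 [ 0.579 -0.253 -1.571  0.024  0.022]]
wrist
 [[ 0.478 -0.169 -0.219  0.064  0.022]
 [ 0.488 -0.251 -0.278  0.068  0.027]
 [ 0.489  0.113 -0.069  0.064  0.047]
 [ 0.545 -0.096  0.464  0.036  0.017]
 [ 0.559 -0.177 -0.225  0.065  0.022]
 [ 0.561 -0.015  0.038  0.073  0.033]]
```

Emit:
step_arm(
  moves=[
    [[0, 0, -1.6, 0], [0, 0, -1.6, 0], [0, 0, -1, 0], [0, 0, -0.6, 0], [0, 0, -0.3, 0], [0, 0, 0, 0], [0, 0, 0, 0], [0, 0, 0, 0]],
  ],
)

```text
t: 17.87
tool_pos: [0.4789, -0.1712, 0.0172]
tool_rot: [2.449, 1.966, 0.001]
contact_force: [1.2, -0.5, 0.4]
opening: 0.0557
```

Emit:
step_arm(
  moves=[
    [[0, 0, 0, 0], [0, 0, 0, 0], [0, 0, 0, 0], [0, 0, 0, 0], [0, 0, 1, 0]],
  ],
  grip=1,
)

```text
t: 18.28
tool_pos: [0.4768, -0.1702, 0.0249]
tool_rot: [-2.447, -1.965, 0.002]
contact_force: [-0.1, 0.5, -0.6]
opening: 0.0202
```

Emit:
step_arm(
  moves=[
    [[0, 0, 1.5, 0], [0, 0, 1.5, 0], [0, 1.5, 1, 0], [0, 3, 0, 0], [0.3, 3.7, 0, 0.06], [0.3, 3.7, 0, 0.055], [0.3, 3.7, 0, 0], [0.3, 3.7, 0, 0], [0.3, 3.7, 0, 0], [0.3, 3.7, 0, 0]],
  ],
)

```text
t: 19.12
tool_pos: [0.496, 0.098, 0.0669]
tool_rot: [2.332, 2.104, 0.001]
contact_force: [0.7, 0.2, -0.6]
opening: 0.0204
```

Emit:
step_arm(
  moves=[
    [[0.3, 3.7, 0, 0], [0.3, 3.7, 0, 0], [0.3, 3.7, 0, 0], [0.3, 3.7, 0, 0], [0.2, 3, 0, 0], [0, 2.2, 0, 0], [0, 1.2, 0, 0], [0, 0.6, 0, 0], [0, 0.2, 0, 0], [0, 0, 0, 0]],
  ],
)

```text
t: 19.95
tool_pos: [0.5102, 0.3155, 0.0663]
tool_rot: [2.333, 2.104, -0.001]
contact_force: [0.5, 0.6, -1.2]
opening: 0.0203
```

Emit:
step_arm(
  moves=[
    [[0, 0, 0, 0], [0, 0, 0, 0]],
  ],
)

```text
t: 20.12
tool_pos: [0.5103, 0.3149, 0.0662]
tool_rot: [2.334, 2.103, -0.001]
contact_force: [0.5, 1.1, -0.4]
opening: 0.0201
```

```bash
python3 chk.py
```

```text
20.12 [0.5103 0.3149 0.0662] yaw -0.104 0.0201
top
 [[ 0.488  0.116  0.     0.054  0.019]
 [ 0.488 -0.253 -0.273  0.061  0.025]
 [ 0.497  0.223 -0.081  0.055  0.02 ]
 [ 0.56  -0.254  0.117  0.059  0.026]
 [ 0.562 -0.012  0.029  0.061  0.025]
 [ 0.565 -0.179 -0.219  0.061  0.025]
 [ 0.569 -0.1   -0.024  0.06   0.024]]
wrist
 [[ 0.489  0.118 -0.055  0.064  0.04 ]
 [ 0.499  0.224 -0.083  0.065  0.03 ]
 [ 0.536  0.308  0.     0.089  0.024]
 [ 0.561 -0.004  0.043  0.069  0.054]
 [ 0.568 -0.09   0.     0.069  0.064]]
```

Emit:
step_arm(
  moves=[
    [[0, 0.2, -1.5, 0], [0, 0, -1.5, 0], [0, 0, -1, 0], [0, 0, -0.5, 0], [0, 0, -0.2, 0], [0, 0, 0, 0], [0, 0, 0, 0], [0, 0, 0, 0]],
  ],
)

```text
t: 20.88
tool_pos: [0.5107, 0.3182, 0.0197]
tool_rot: [2.333, 2.104, 0.001]
contact_force: [-1.3, -0.3, -1.6]
opening: 0.02
```

Emit:
step_arm(
  moves=[
    [[0, 0, 0, 0], [0, 0, 0, 0], [0, 0, 0, 0], [0, 0, 0.8, 0], [0, 0, 1.5, 0], [0, -1, 2, 0], [0, -3, 0.5, 0], [0.6, -3.7, 0, 0.07], [0.6, -3.7, 0, 0.07], [0.6, -3.7, 0, 0]],
  ],
  grip=0.35,
)

```text
t: 21.72
tool_pos: [0.5287, 0.166, 0.0686]
tool_rot: [2.175, 2.265, 0.002]
contact_force: [0.7, -0.1, -0.4]
opening: 0.0559
```

Emit:
step_arm(
  moves=[
    [[0.6, -3.7, 0, 0], [0.6, -3.7, 0, 0], [0.6, -3.7, 0, 0], [0.6, -3, 0, 0], [0.5, -2, 0, 0], [0.4, -1.2, 0, 0], [0, -0.5, 0, 0], [0, -0.1, 0, 0], [0, 0, 0, 0], [0, 0, 0, 0]],
  ],
)

```text
t: 22.55
tool_pos: [0.561, -0.0107, 0.0672]
tool_rot: [-2.178, -2.263, 0.0]
contact_force: [0.4, 0.3, 0.6]
opening: 0.0552
```

Emit:
step_arm(
  moves=[
    [[0, 0, 0, 0]],
  ],
)

```text
t: 22.63
tool_pos: [0.561, -0.0107, 0.0672]
tool_rot: [-2.178, -2.264, 0.0]
contact_force: [0.4, -0.3, 1.1]
opening: 0.0554
```

```bash
python3 chk.py
```

```text
22.63 [ 0.561  -0.0107  0.0672] yaw 0.039 0.0554
top
 [[ 0.488  0.115 -0.074  0.055  0.018]
 [ 0.488 -0.252 -0.282  0.063  0.027]
 [ 0.497  0.223 -0.086  0.055  0.02 ]
 [ 0.51   0.314  0.     0.055  0.013]
 [ 0.56  -0.253  0.107  0.062  0.027]
 [ 0.565 -0.178 -0.225  0.064  0.026]]
wrist
 [[ 0.488  0.115 -0.067  0.061  0.033]
 [ 0.489 -0.248 -0.278  0.064  0.043]
 [ 0.498  0.221 -0.085  0.062  0.043]
 [ 0.519  0.297  0.496  0.059  0.026]
 [ 0.56  -0.249  0.111  0.062  0.045]
 [ 0.562 -0.012  0.037  0.064  0.022]
 [ 0.564 -0.176 -0.223  0.069  0.034]
 [ 0.569 -0.097 -0.024  0.066  0.028]]
```

Emit:
step_arm(
  moves=[
    [[0, -0.1, -1.6, 0], [0, 0, -1.6, 0], [0, 0, -1, 0], [0, 0, -0.6, 0], [0, 0, -0.3, 0], [0, 0, 0, 0], [0, 0, 0, 0], [0, 0, 0, 0]],
  ],
)

```text
t: 23.4
tool_pos: [0.562, -0.0129, 0.0172]
tool_rot: [2.179, 2.261, 0.001]
contact_force: [-0.1, 0.6, 0.4]
opening: 0.056
```

Emit:
step_arm(
  moves=[
    [[0, 0, 0, 0], [0, 0, 0, 0], [0, 0, 0, 0], [0, 0, 0, 0], [0, 0, 1, 0]],
  ],
  grip=1,
)

```text
t: 23.82
tool_pos: [0.5597, -0.0126, 0.0248]
tool_rot: [-2.178, -2.26, 0.003]
contact_force: [-1.2, 0.4, -1.2]
opening: 0.0198
```

Emit:
step_arm(
  moves=[
    [[0, 0, 1.5, 0], [0, 0, 1.5, 0], [0, 1.5, 1, 0], [0, 2.7, 0, -0.05], [0.3, 2.7, 0, -0.05], [0.3, 2.4, 0, 0], [0, 1.7, 0, 0], [0, 0.8, 0, 0], [0, 0.3, 0, 0], [0, 0, 0, 0]],
  ],
)

```text
t: 24.65
tool_pos: [0.5671, 0.1083, 0.0664]
tool_rot: [2.289, 2.151, -0.0]
contact_force: [0.1, -0.7, -0.4]
opening: 0.0199
```

Emit:
step_arm(
  moves=[
    [[0, 0, 0, 0], [0, 0, 0, 0]],
  ],
)

```text
t: 24.82
tool_pos: [0.5673, 0.1072, 0.0663]
tool_rot: [2.291, 2.149, -0.001]
contact_force: [0.4, -0.8, -0.2]
opening: 0.0203
```

```bash
python3 chk.py
```

```text
24.82 [0.5673 0.1072 0.0663] yaw -0.064 0.0203
top
 [[ 0.488 -0.252 -0.278  0.062  0.027]
 [ 0.497  0.223 -0.091  0.055  0.02 ]
 [ 0.51   0.314  0.     0.055  0.013]
 [ 0.56  -0.254  0.117  0.059  0.026]
 [ 0.565 -0.178 -0.231  0.064  0.026]
 [ 0.57  -0.098  0.     0.063  0.025]]
wrist
 [[ 0.488  0.116 -0.067  0.061  0.022]
 [ 0.498  0.223 -0.088  0.061  0.031]
 [ 0.51   0.308  0.     0.059  0.024]
 [ 0.564 -0.173 -0.219  0.07   0.047]
 [ 0.57  -0.094  0.     0.065  0.041]
 [ 0.57  -0.233 -0.633  0.079  0.04 ]
 [ 0.596  0.107 -0.068  0.089  0.03 ]]
```

Emit:
step_arm(
  moves=[
    [[0, 0.2, -1.5, 0], [0, 0, -1.5, 0], [0, 0, -1, 0], [0, 0, -0.5, 0], [0, 0, -0.2, 0], [0, 0, 0, 0], [0, 0, 0, 0], [0, 0, 0, 0]],
  ],
)

```text
t: 25.58
tool_pos: [0.5676, 0.11, 0.0196]
tool_rot: [2.29, 2.15, 0.001]
contact_force: [0.2, -1.0, -0.8]
opening: 0.0196
```

Emit:
step_arm(
  moves=[
    [[0, 0, 0, 0], [0, 0, 0, 0], [0, 0, 0, 0], [0, 0, 0.8, 0], [0, 0, 1.5, 0], [0, -1, 2, 0.035], [0, -3, 0.5, 0], [0, -3.5, 0, 0], [0.1, -3.5, 0, 0], [0, -3.5, 0, 0]],
  ],
  grip=0.35,
)

```text
t: 26.42
tool_pos: [0.5687, -0.0362, 0.0686]
tool_rot: [2.25, 2.19, 0.002]
contact_force: [0.3, 0.5, -1.3]
opening: 0.0553
```

Emit:
step_arm(
  moves=[
    [[0, -2.8, 0, 0], [0, -2, 0, 0], [0, -1, 0, 0], [0, -0.5, 0, 0], [0, 0, 0, 0], [0, 0, 0, 0], [0, 0, 0, 0]],
  ],
)

```text
t: 27.0
tool_pos: [0.5682, -0.0966, 0.0672]
tool_rot: [-2.25, -2.191, -0.0]
contact_force: [-0.8, 0.1, -0.5]
opening: 0.0554
```

```bash
python3 chk.py
```

```text
27.0 [ 0.5682 -0.0966  0.0672] yaw -0.026 0.0554
top
 [[ 0.488  0.115 -0.071  0.054  0.018]
 [ 0.489 -0.253 -0.25   0.061  0.026]
 [ 0.497  0.223 -0.086  0.055  0.02 ]
 [ 0.51   0.314  0.     0.055  0.013]
 [ 0.55  -0.175 -0.234  0.032  0.024]
 [ 0.553 -0.101 -0.197  0.027  0.022]
 [ 0.56  -0.256  0.     0.063  0.027]
 [ 0.568  0.111 -0.055  0.055  0.018]]
wrist
 [[ 0.488  0.114 -0.064  0.061  0.04 ]
 [ 0.489 -0.25  -0.273  0.061  0.035]
 [ 0.5    0.2    0.219  0.058  0.021]
 [ 0.56  -0.251  0.111  0.062  0.037]
 [ 0.565 -0.177 -0.227  0.066  0.027]
 [ 0.569 -0.099 -0.032  0.065  0.022]
 [ 0.57   0.109 -0.054  0.064  0.04 ]]
```

Emit:
step_arm(
  moves=[
    [[0, -0.1, -1.6, 0], [0, 0, -1.6, 0], [0, 0, -1, 0], [0, 0, -0.6, 0], [0, 0, -0.3, 0], [0, 0, 0, 0], [0, 0, 0, 0], [0, 0, 0, 0]],
  ],
)

```text
t: 27.77
tool_pos: [0.569, -0.099, 0.0172]
tool_rot: [2.251, 2.189, 0.001]
contact_force: [0.3, -0.3, 0.4]
opening: 0.0551
```

Emit:
step_arm(
  moves=[
    [[0, 0, 0, 0], [0, 0, 0, 0], [0, 0, 0, 0], [0, 0, 0, 0], [0, 0, 1, 0]],
  ],
  grip=1,
)

```text
t: 28.18
tool_pos: [0.5667, -0.0984, 0.0247]
tool_rot: [-2.25, -2.188, 0.003]
contact_force: [-0.7, -0.5, -1.3]
opening: 0.0202
```

Emit:
step_arm(
  moves=[
    [[0, 0, 1.5, 0], [0, 0, 1.5, 0], [0, 1.5, 1, 0], [0, 3, 0, -0.06], [0.2, 3.6, 0, 0], [0.2, 3.6, 0, 0], [0.2, 3.6, 0, 0], [0.2, 3.6, 0, 0], [0.2, 3.6, 0, 0], [0, 3.6, 0, 0]],
  ],
)

```text
t: 29.02
tool_pos: [0.5782, 0.1639, 0.0669]
tool_rot: [2.317, 2.122, 0.001]
contact_force: [-0.5, 0.3, -0.8]
opening: 0.0201
```

Emit:
step_arm(
  moves=[
    [[0, 2.6, 0, 0], [0, 1.5, 0, 0], [0, 0.7, 0, 0], [0, 0.5, 0, 0], [0, 0, 0, 0], [0, 0, 0, 0], [0, 0, 0, 0]],
  ],
)

```text
t: 29.6
tool_pos: [0.5784, 0.2138, 0.0662]
tool_rot: [2.318, 2.12, -0.001]
contact_force: [-0.2, 0.5, -1.2]
opening: 0.0202
```

```bash
python3 chk.py
```

```text
29.6 [0.5784 0.2138 0.0662] yaw -0.089 0.0202
top
 [[ 0.488  0.115 -0.071  0.054  0.018]
 [ 0.488 -0.253 -0.281  0.061  0.026]
 [ 0.56  -0.254  0.116  0.059  0.026]
 [ 0.565 -0.179 -0.223  0.061  0.024]
 [ 0.569  0.111 -0.032  0.056  0.018]]
wrist
 [[ 0.488  0.117 -0.069  0.061  0.03 ]
 [ 0.498  0.224 -0.083  0.061  0.022]
 [ 0.51   0.312  0.     0.06   0.017]
 [ 0.569  0.112 -0.059  0.065  0.031]
 [ 0.607  0.213 -0.093  0.09   0.03 ]]
```

Emit:
step_arm(
  moves=[
    [[0, 0, -1.5, 0], [0, 0, -1.5, 0], [0, 0, -1, 0], [0, 0, -0.5, 0], [0, 0, -0.2, 0], [0, 0, 0, 0], [0, 0, 0, 0], [0, 0, 0, 0]],
  ],
)

```text
t: 30.37
tool_pos: [0.5786, 0.2151, 0.0196]
tool_rot: [2.317, 2.121, 0.001]
contact_force: [-0.0, 1.0, -0.2]
opening: 0.0202
```

Emit:
step_arm(
  moves=[
    [[0, 0, 0, 0], [0, 0, 0, 0], [0, 0, 0, 0], [0, 0, 0.8, 0], [0, 0, 1.5, 0], [0, -1, 2, 0], [0, -3, 0.5, 0], [-0.2, -3.6, 0, 0], [-0.2, -3.7, 0, 0], [-0.2, -3.7, 0, 0]],
  ],
  grip=0.35,
)

```text
t: 31.2
tool_pos: [0.5725, 0.064, 0.0686]
tool_rot: [2.315, 2.122, 0.002]
contact_force: [0.6, 0.4, -0.0]
opening: 0.055
```

Emit:
step_arm(
  moves=[
    [[-0.2, -3.7, 0, -0.07], [-0.2, -3.7, 0, -0.065], [-0.2, -3.7, 0, 0], [-0.2, -3.7, 0, 0], [0, -3.7, 0, 0], [0, -2.8, 0, 0], [0, -1.8, 0, 0], [0, -0.8, 0, 0], [0, -0.4, 0, 0], [0, 0, 0, 0]],
  ],
)

```text
t: 32.03
tool_pos: [0.5644, -0.178, 0.0676]
tool_rot: [2.455, 1.96, 0.001]
contact_force: [0.1, -0.4, -0.4]
opening: 0.0556
```

Emit:
step_arm(
  moves=[
    [[0, 0, 0, 0], [0, 0, 0, 0]],
  ],
)

```text
t: 32.2
tool_pos: [0.5642, -0.1765, 0.0672]
tool_rot: [-2.453, -1.962, -0.0]
contact_force: [1.5, -0.2, 0.2]
opening: 0.0555
```

```bash
python3 chk.py
```

```text
32.2 [ 0.5642 -0.1765  0.0672] yaw -0.221 0.0555
top
 [[ 0.488  0.115 -0.074  0.054  0.018]
 [ 0.497  0.223 -0.083  0.055  0.02 ]
 [ 0.51   0.314  0.     0.055  0.013]
 [ 0.544 -0.256 -1.488  0.026  0.026]
 [ 0.568  0.111 -0.046  0.055  0.018]
 [ 0.579  0.216 -0.091  0.056  0.019]]
wrist
 [[ 0.487  0.113 -0.069  0.062  0.047]
 [ 0.489 -0.252 -0.278  0.06   0.029]
 [ 0.561 -0.252  0.111  0.063  0.03 ]
 [ 0.564 -0.179 -0.225  0.065  0.022]
 [ 0.57   0.109 -0.067  0.064  0.047]]
```

Emit:
step_arm(
  moves=[
    [[0, -0.1, -1.6, 0], [0, 0, -1.6, 0], [0, 0, -1, 0], [0, 0, -0.6, 0], [0, 0, -0.3, 0], [0, 0, 0, 0], [0, 0, 0, 0], [0, 0, 0, 0]],
  ],
)

```text
t: 32.97
tool_pos: [0.565, -0.1791, 0.0173]
tool_rot: [2.453, 1.96, 0.001]
contact_force: [-0.9, -0.9, 0.8]
opening: 0.0559
```

Emit:
step_arm(
  moves=[
    [[0, 0, 0, 0], [0, 0, 0, 0], [0, 0, 0, 0], [0, 0, 0, 0], [0, 0, 1, 0]],
  ],
  grip=1,
)

```text
t: 33.38
tool_pos: [0.5628, -0.1782, 0.0247]
tool_rot: [-2.452, -1.959, 0.003]
contact_force: [-1.0, 0.4, -1.3]
opening: 0.0199
```

Emit:
step_arm(
  moves=[
    [[0, 0, 1.5, 0], [0, 0, 1.5, 0], [0, 1.5, 1, 0], [0, 3, 0, 0], [0.3, 3.7, 0, 0.06], [0.3, 3.7, 0, 0.06], [0.3, 3.7, 0, 0], [0.3, 3.7, 0, 0], [0.3, 3.7, 0, 0], [0.3, 3.7, 0, 0]],
  ],
)

```text
t: 34.22
tool_pos: [0.5816, 0.0907, 0.0667]
tool_rot: [-2.332, -2.105, -0.0]
contact_force: [0.7, -0.1, -0.5]
opening: 0.0202
```

Emit:
step_arm(
  moves=[
    [[0.3, 3.7, 0, 0], [0.3, 3.7, 0, 0], [0.3, 3.7, 0, 0], [0.1, 3.7, 0, 0], [0, 3, 0, 0], [0, 2.2, 0, 0], [0, 1.2, 0, 0], [0, 0.6, 0, 0], [0, 0.2, 0, 0], [0, 0, 0, 0]],
  ],
)

```text
t: 35.05
tool_pos: [0.5921, 0.3077, 0.0662]
tool_rot: [2.333, 2.104, -0.001]
contact_force: [-0.7, -1.0, -1.1]
opening: 0.0202
```

Emit:
step_arm(
  moves=[
    [[0, 0, 0, 0], [0, 0, 0, 0]],
  ],
)

```text
t: 35.22
tool_pos: [0.5924, 0.3068, 0.0662]
tool_rot: [2.334, 2.102, -0.001]
contact_force: [0.2, -0.2, -1.0]
opening: 0.0199
```

```bash
python3 chk.py
```

```text
35.22 [0.5924 0.3068 0.0662] yaw -0.104 0.0199
top
 [[ 0.488  0.115 -0.071  0.054  0.018]
 [ 0.488 -0.253 -0.275  0.06   0.026]
 [ 0.497  0.223 -0.086  0.055  0.02 ]
 [ 0.561 -0.254  0.117  0.059  0.026]
 [ 0.569  0.111 -0.045  0.056  0.018]
 [ 0.574  0.207 -0.07   0.056  0.02 ]]
wrist
 [[ 0.488  0.118 -0.077  0.061  0.039]
 [ 0.498  0.224 -0.091  0.06   0.029]
 [ 0.51   0.314  0.     0.061  0.013]
 [ 0.569  0.114 -0.062  0.064  0.04 ]
 [ 0.576  0.209 -0.088  0.064  0.03 ]
 [ 0.62   0.304  0.     0.09   0.032]]
```

Emit:
step_arm(
  moves=[
    [[0, 0.1, -1.5, 0], [0, 0, -1.5, 0], [0, 0, -1, 0], [0, 0, -0.5, 0], [0, 0, -0.2, 0], [0, 0, 0, 0], [0, 0, 0, 0], [0, 0, 0, 0]],
  ],
)

```text
t: 35.98
tool_pos: [0.5914, 0.3089, 0.0191]
tool_rot: [-2.332, -2.104, 0.004]
contact_force: [-4.6, -1.5, 6.2]
opening: 0.0204
```

Emit:
step_arm(
  moves=[
    [[0, 0, 0, 0], [0, 0, 0, 0], [0, 0, 0, 0], [0, 0, 0.8, 0], [0, 0, 1.5, 0], [-2, 0, 2, 0], [-3, 0, 2.5, 0], [-3, -1.5, 2, 0], [-3, -1.5, 2, 0], [-3, -1.5, 2, 0]],
  ],
  grip=0.35,
)

```text
t: 36.82
tool_pos: [0.4514, 0.2639, 0.1498]
tool_rot: [2.332, 2.104, 0.003]
contact_force: [-0.7, 0.3, 1.4]
opening: 0.0553
```

Emit:
step_arm(
  moves=[
    [[-2, -2.5, 1, 0], [-1, -2, 0, 0], [0, -1, 0, 0], [0, 0, 0, 0], [0, 0, 0, 0]],
  ],
)

```text
t: 37.23
tool_pos: [0.423, 0.2092, 0.1581]
tool_rot: [2.334, 2.103, 0.003]
contact_force: [-0.7, 0.6, -0.5]
opening: 0.0555
```

```bash
python3 chk.py
python3 - <<'E'
from h import *
c=viewer.calibration("wrist");w=viewer.get_image("wrist");t=viewer.get_image("top");np.savez("w4.npz",w=w,**c)
reg=(.43,.75,-.15,.36)
cv2.imwrite("pics/o4.png",cv2.convertScaleAbs(np.vstack([cv2.resize(a,None,fx=.9,fy=.9) for a in(ortho("wrist",w,.02,*reg,cal=c),ortho("top",t,.02,*reg))]),alpha=1.4))
E
```

```text
37.23 [0.423  0.2092 0.1581] yaw -0.104 0.0555
top
 [[ 0.487  0.116 -0.071  0.056  0.018]
 [ 0.488 -0.253 -0.269  0.061  0.026]
 [ 0.51   0.314  0.     0.055  0.013]
 [ 0.561 -0.254  0.111  0.059  0.026]
 [ 0.568  0.111 -0.051  0.055  0.018]
 [ 0.574  0.207 -0.077  0.055  0.02 ]
 [ 0.591  0.309  0.     0.056  0.022]]
wrist
 [[ 0.481  0.117 -0.087  0.053  0.025]
 [ 0.51   0.312  0.     0.067  0.016]
 [ 0.523 -0.248 -0.051  0.143  0.062]
 [ 0.537  0.216 -0.18   0.148  0.026]]
```

View pics/o4.png

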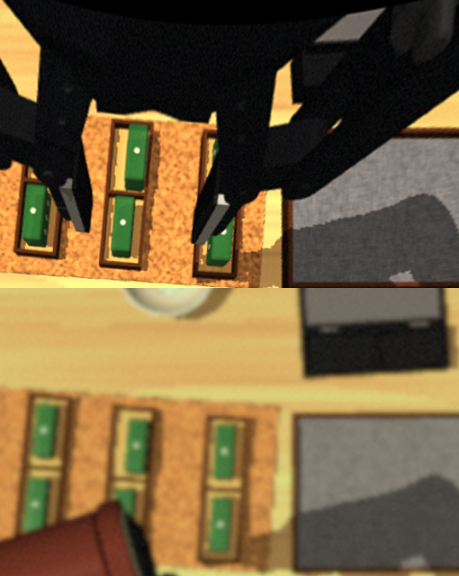

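Run:
```python
from h import *
d=dict(np.load("w4.npz")); w=d.pop("w")
print(proj("wrist",(.574,.2075,.02),d))
s=viewer.get_image("side"); u,v=proj("side",(.574,.2075,.02)).astype(int)
a=ortho("wrist",w,.02,.44,.64,.15,.27,cal=d,s=3000)
b=cv2.resize(s[v-40:v+35,u-40:u+40],None,fx=5,fy=5,interpolation=cv2.INTER_CUBIC)
h=600; b=cv2.copyMakeBorder(b,0,max(0,h-b.shape[0]),0,0,cv2.BORDER_CONSTANT)
cv2.imwrite("pics/z5.png",cv2.convertScaleAbs(np.hstack([a[:h],b[:h]]),alpha=1.5))
```

```text
[333.60827358 320.82515371]
```

View pics/z5.png

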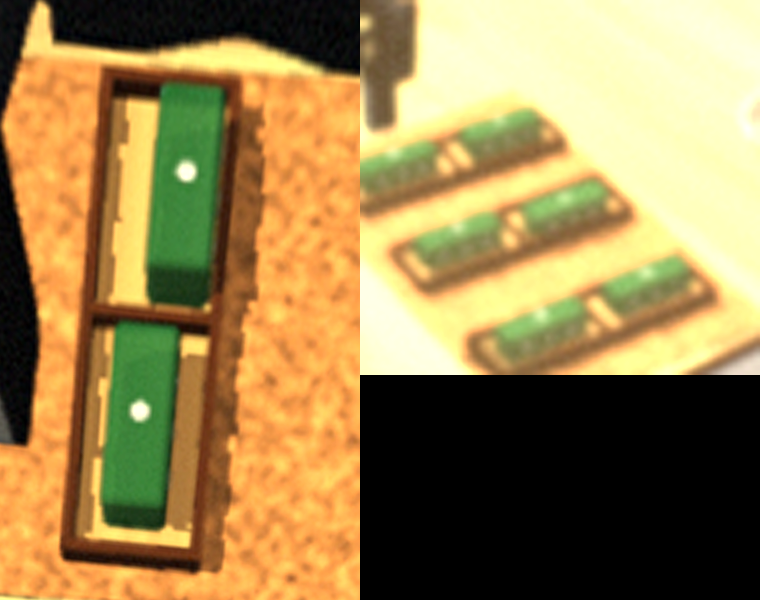

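Emit:
step_arm(
  moves=[
    [[2.5, 0.5, -1.5, 0.02], [3, 0, -2, 0], [3, 0, -2, 0], [3, 0, -2, 0], [2.3, 0, -1.5, 0], [1.4, 0, -1, 0], [0, 0, -0.5, 0], [0, 0, 0, 0], [0, 0, 0, 0], [0, 0, 0, 0]],
  ],
)

```text
t: 38.32
tool_pos: [0.5738, 0.2146, 0.0529]
tool_rot: [2.311, 2.128, 0.001]
contact_force: [0.2, 0.5, 0.7]
opening: 0.0557
```

Emit:
step_arm(
  moves=[
    [[0, 0, 0, 0]],
  ],
)

```text
t: 38.4
tool_pos: [0.5741, 0.2146, 0.0534]
tool_rot: [2.31, 2.128, 0.002]
contact_force: [-0.1, 0.7, 0.3]
opening: 0.0553
```

Emit:
step_arm(
  moves=[
    [[0, 0, -1.5, 0], [0, 0, -1.2, 0], [0, 0, -0.5, 0], [0, 0, -0.15, 0], [0, 0, 0, 0], [0, 0, 0, 0]],
  ],
)

```text
t: 38.9
tool_pos: [0.5744, 0.2142, 0.0191]
tool_rot: [2.311, 2.128, 0.0]
contact_force: [-0.5, 0.7, 0.4]
opening: 0.0554
```

Emit:
step_arm(
  moves=[
    [[0, 0, 0, 0], [0, 0, 0, 0], [0, 0, 0, 0], [0, 0, 0, 0], [0, 0, 0, 0]],
  ],
  grip=1,
  squeeze=25,
)

```text
t: 39.32
tool_pos: [0.5749, 0.2143, 0.0196]
tool_rot: [2.311, 2.127, 0.002]
contact_force: [0.2, -0.4, 2.4]
opening: 0.0215
```

Emit:
step_arm(
  moves=[
    [[0, 0, 0, 0], [0, 0, 0, 0], [0, 0, 0, 0], [0, 0, 0.8, 0], [0, 0, 2, 0], [0, -2, 2.5, 0], [0, -3, 2, 0], [0, -3, 2, 0], [0, -3.5, 2, 0], [0, -3.5, 2, 0]],
  ],
  grip=0.35,
  squeeze=60,
)

```text
t: 40.15
tool_pos: [0.5739, 0.0631, 0.1534]
tool_rot: [2.31, 2.129, 0.001]
contact_force: [-0.2, 0.1, 0.1]
opening: 0.0557
```

Emit:
step_arm(
  moves=[
    [[-1, -3.5, 2, -0.08], [-1, -3.5, 2, -0.1], [-1, -3.5, 1, 0], [-1, -3, 0, 0], [-1, -2, 0, 0], [0, -1, 0, 0], [0, -0.5, 0, 0], [0, 0, 0, 0], [0, 0, 0, 0], [0, 0, 0, 0]],
  ],
)

```text
t: 40.98
tool_pos: [0.5246, -0.1048, 0.2016]
tool_rot: [-2.491, -1.913, -0.0]
contact_force: [0.4, 0.1, -0.2]
opening: 0.0553
```

```bash
python3 chk.py
python3 - <<'E'
from h import *
t0=cv2.imread("pics/top0.png"); c=viewer.calibration("wrist");w=viewer.get_image("wrist");np.savez("w6.npz",w=w,**c)
for th in("organiser","organiser_well1"):
  for cam,z in(("wrist",.012),("top",.012)):
    for d in nets.pinpoint(cam,th)[:3]: print(cam,th,round(d["confidence"],2),at_z(cam,d["at"],0 if th=="organiser" else z))
reg=(.63,.78,-.16,.04)
cv2.imwrite("pics/o6.png",cv2.convertScaleAbs(np.hstack([ortho("wrist",w,.02,*reg,cal=c,s=2000),ortho("top",t0,.02,*reg,s=2000)]),alpha=2.5,beta=20))
E
```

```text
40.98 [ 0.5246 -0.1048  0.2016] yaw -0.261 0.0553
top
 [[ 0.488  0.115 -0.074  0.055  0.018]
 [ 0.497  0.223 -0.086  0.055  0.02 ]
 [ 0.51   0.314  0.     0.055  0.013]
 [ 0.568  0.111 -0.05   0.055  0.018]
 [ 0.575  0.215 -0.064  0.056  0.019]
 [ 0.591  0.309  0.     0.056  0.022]]
wrist
 [[ 0.488 -0.251 -0.273  0.062  0.029]
 [ 0.489  0.116 -0.064  0.059  0.032]
 [ 0.499  0.222 -0.071  0.061  0.037]
 [ 0.511  0.307  0.     0.06   0.026]
 [ 0.56  -0.252  0.114  0.063  0.031]
 [ 0.569  0.111 -0.062  0.064  0.031]
 [ 0.576  0.214 -0.075  0.063  0.037]
 [ 0.592  0.302  0.     0.065  0.035]]
wrist organiser 0.79 [ 0.67969229 -0.05468048  0.        ]
top organiser 0.71 [ 0.68970441 -0.062079    0.        ]
top organiser 0.23 [ 0.68658299 -0.01776658  0.        ]
top organiser 0.17 [0.57594045 0.22413105 0.        ]
wrist organiser_well1 0.89 [ 0.68195112 -0.02169445  0.012     ]
wrist organiser_well1 0.61 [ 0.68455974 -0.09939605  0.012     ]
top organiser_well1 0.84 [ 0.69241385 -0.09808176  0.012     ]
top organiser_well1 0.59 [ 0.68592884 -0.0262697   0.012     ]
top organiser_well1 0.2 [ 0.59133065 -0.44015659  0.012     ]
```

View pics/o6.png

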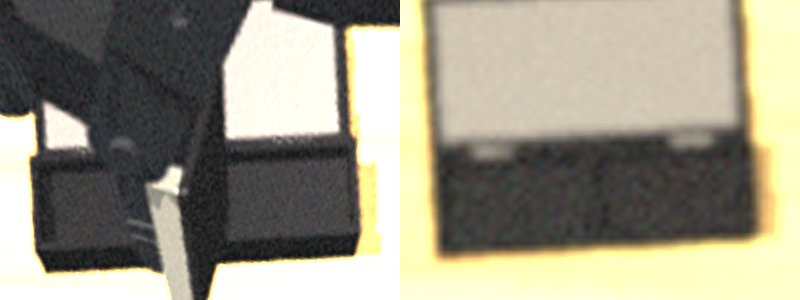

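Emit:
step_arm(
  moves=[
    [[-0.5, -2, -1.5, -0.015], [-0.6, -2.5, -2.3, 0], [-0.6, -2.5, -2.3, 0], [-0.6, -2.5, -2.3, 0], [-0.6, -2.3, -2.2, 0], [-0.5, -1.6, -1.4, 0], [-0.2, -0.9, -0.9, 0], [0, -0.5, -0.5, 0], [0, 0, 0, 0], [0, 0, 0, 0]],
  ],
)

```text
t: 42.17
tool_pos: [0.489, -0.2537, 0.0685]
tool_rot: [2.507, 1.892, 0.001]
contact_force: [-0.0, 0.1, -0.4]
opening: 0.0557
```

Emit:
step_arm(
  moves=[
    [[0, 0, 0, 0], [0, 0, 0, 0]],
  ],
)

```text
t: 42.33
tool_pos: [0.4893, -0.2535, 0.0691]
tool_rot: [2.505, 1.893, 0.001]
contact_force: [0.4, -0.1, 0.9]
opening: 0.0557
```

```bash
python3 chk.py
```

```text
42.33 [ 0.4893 -0.2535  0.0691] yaw -0.277 0.0557
top
 [[ 0.477 -0.244 -0.322  0.035  0.015]
 [ 0.488  0.115 -0.071  0.055  0.018]
 [ 0.497  0.223 -0.091  0.055  0.02 ]
 [ 0.51   0.314  0.     0.055  0.013]
 [ 0.56  -0.254  0.087  0.06   0.027]
 [ 0.568  0.111 -0.049  0.055  0.018]
 [ 0.575  0.215 -0.091  0.056  0.019]
 [ 0.591  0.309  0.     0.056  0.022]]
wrist
 [[ 0.525 -0.255 -0.044  0.139  0.034]]
```

Emit:
step_arm(
  moves=[
    [[0, 0, -1.6, 0], [0, 0, -1.6, 0], [0, 0, -1.1, 0], [0, 0, -0.6, 0], [0, 0, -0.4, 0], [0, 0, 0, 0], [0, 0, 0, 0], [0, 0, 0, 0]],
  ],
)

```text
t: 43.1
tool_pos: [0.4889, -0.2543, 0.0157]
tool_rot: [2.506, 1.892, 0.001]
contact_force: [0.1, -0.3, 0.3]
opening: 0.0556
```

Emit:
step_arm(
  moves=[
    [[0, 0, 0, 0], [0, 0, 0, 0], [0, 0, 0, 0], [0, 0, 0, 0], [0, 0, 1, 0], [0, 0, 1.5, 0], [0, 0, 1.7, 0], [0.5, 0.5, 1, 0]],
  ],
  grip=1,
)

```text
t: 43.77
tool_pos: [0.4935, -0.2496, 0.0688]
tool_rot: [2.507, 1.89, 0.0]
contact_force: [1.4, 0.8, -0.5]
opening: 0.0203
```

Emit:
step_arm(
  moves=[
    [[2, 1.6, 0, -0.1], [2, 1.6, 0, -0.12], [2, 1.6, 0, -0.12], [2, 1.6, 0, -0.12], [2, 1.6, 0, -0.12], [2, 1.6, 0, -0.12], [2, 1.6, 0, -0.12], [2, 1.6, 0, -0.12], [1.5, 1.1, 0, -0.12], [1, 0.7, 0, -0.1]],
  ],
)

```text
t: 44.6
tool_pos: [0.6798, -0.1007, 0.067]
tool_rot: [-3.135, -0.202, -0.001]
contact_force: [0.2, 0.0, -0.1]
opening: 0.0202
```

Emit:
step_arm(
  moves=[
    [[0.5, 0.3, 0, -0.084], [0, 0, 0, 0], [0, 0, 0, 0], [0, 0, 0, 0], [0, 0, 0, 0]],
  ],
)

```text
t: 45.02
tool_pos: [0.6828, -0.1001, 0.0667]
tool_rot: [-3.141, -0.078, 0.001]
contact_force: [-0.0, -0.4, -1.1]
opening: 0.0206
```

```bash
python3 chk.py
python3 - <<'E'
from h import *
w=viewer.get_image("wrist");cv2.imwrite("pics/w7.png",cv2.convertScaleAbs(w,alpha=1.6,beta=15))
E
```

```text
45.02 [ 0.6828 -0.1001  0.0667] yaw -1.521 0.0206
top
 [[ 0.488  0.115 -0.069  0.054  0.018]
 [ 0.497  0.223 -0.088  0.055  0.02 ]
 [ 0.51   0.314  0.     0.055  0.013]
 [ 0.56  -0.254  0.124  0.059  0.026]
 [ 0.568  0.111 -0.048  0.055  0.018]
 [ 0.575  0.215 -0.062  0.056  0.019]
 [ 0.591  0.309  0.     0.056  0.022]]
wrist
 [[ 0.684 -0.125 -1.533  0.092  0.031]]
```

View pics/w7.png

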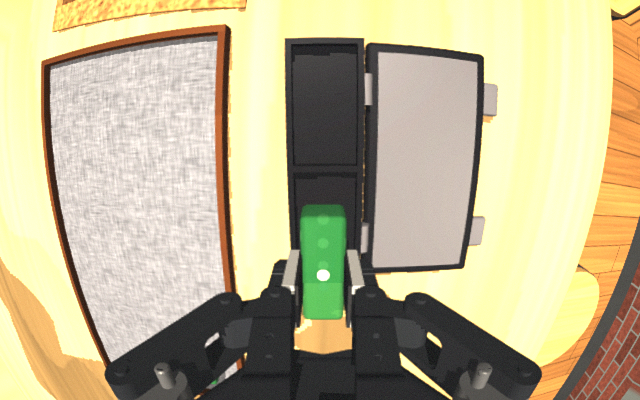

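Emit:
step_arm(
  moves=[
    [[0.15, 0, -1.5, 0], [0, 0, -1.4, 0], [0, 0, -0.8, 0], [0, 0, -0.4, 0], [0, 0, -0.1, 0], [0, 0, 0, 0], [0, 0, 0, 0], [0, 0, 0, 0]],
  ],
)

```text
t: 45.83
tool_pos: [0.6848, -0.0998, 0.0247]
tool_rot: [3.141, 0.077, 0.0]
contact_force: [0.5, -0.1, -0.5]
opening: 0.0202
```

Emit:
step_arm(
  moves=[
    [[0, 0, -0.1, 0], [0, 0, 0, 0]],
  ],
)

```text
t: 46.0
tool_pos: [0.6848, -0.0998, 0.0238]
tool_rot: [3.141, 0.077, 0.0]
contact_force: [-0.1, -0.2, -0.1]
opening: 0.0202
```

Emit:
step_arm(
  moves=[
    [[0, 0, 0, 0], [0, 0, 0, 0], [0, 0, 0, 0], [0, 0, 0.8, 0], [0, 0, 2, 0], [0, 0, 1.5, 0], [-1, -0.8, 1, 0.1], [-1.5, -1.6, 0, 0.12], [-1.5, -2, 0, 0.12], [-1.5, -2, 0, 0.12]],
  ],
  grip=0.35,
)

```text
t: 46.83
tool_pos: [0.6301, -0.1644, 0.0789]
tool_rot: [3.036, 0.801, 0.004]
contact_force: [0.1, 0.4, 0.2]
opening: 0.0554
```

Emit:
step_arm(
  moves=[
    [[-1.5, -2, 0, 0.12], [-1.5, -2, 0, 0.12], [-1.5, -2, 0, 0.12], [-1.5, -1.5, 0, 0.12], [-1, -1, 0, 0.12], [0, -0.5, 0, 0.12], [0, 0, 0, 0.12], [0, 0, 0, 0.12], [0, 0, 0, 0.12], [0, 0, 0, 0.095]],
  ],
)

```text
t: 47.67
tool_pos: [0.5603, -0.2544, 0.0784]
tool_rot: [2.085, 2.347, 0.001]
contact_force: [-0.0, 0.4, 0.1]
opening: 0.0558
```

Emit:
step_arm(
  moves=[
    [[0, 0, 0, 0], [0, 0, 0, 0], [0, 0, 0, 0]],
  ],
)

```text
t: 47.92
tool_pos: [0.5601, -0.254, 0.0776]
tool_rot: [2.094, 2.341, 0.0]
contact_force: [0.5, -0.4, -0.1]
opening: 0.0558
```

```bash
python3 chk.py
```

```text
47.92 [ 0.5601 -0.254   0.0776] yaw 0.111 0.0558
top
 [[ 0.488  0.115 -0.069  0.054  0.018]
 [ 0.497  0.223 -0.083  0.055  0.02 ]
 [ 0.51   0.314  0.     0.055  0.013]
 [ 0.568  0.111 -0.048  0.055  0.018]
 [ 0.575  0.215 -0.091  0.056  0.019]
 [ 0.591  0.309  0.     0.056  0.022]
 [ 0.686 -0.098 -1.497  0.069  0.031]]
wrist
 [[ 0.561 -0.254  0.107  0.064  0.022]
 [ 0.57   0.109 -0.062  0.063  0.053]]
```

Emit:
step_arm(
  moves=[
    [[0, 0, -1.9, 0], [0, 0, -1.8, 0], [0, 0, -1.3, 0], [0, 0, -0.7, 0], [0, 0, -0.4, 0], [0, 0, 0, 0], [0, 0, 0, 0], [0, 0, 0, 0]],
  ],
)

```text
t: 48.68
tool_pos: [0.5605, -0.2543, 0.0169]
tool_rot: [2.091, 2.342, 0.001]
contact_force: [0.3, -0.4, 0.3]
opening: 0.0556
```

Emit:
step_arm(
  moves=[
    [[0, 0, 0, 0], [0, 0, 0, 0], [0, 0, 0, 0], [0, 0, 0, 0], [0, 0, 1, 0], [0, 0, 1.5, 0], [0, 0, 1.7, 0], [0, 0.6, 1, 0]],
  ],
  grip=1,
)

```text
t: 49.35
tool_pos: [0.5604, -0.2488, 0.07]
tool_rot: [2.092, 2.341, 0.0]
contact_force: [1.1, 0.0, -0.3]
opening: 0.0201
```

Emit:
step_arm(
  moves=[
    [[0.5, 1.8, 0, -0.072], [1, 2, 0, -0.12], [1, 2, 0, -0.12], [1, 2, 0, -0.12], [1, 2, 0, -0.12], [1, 2, 0, -0.12], [1, 2, 0, -0.12], [1, 2, 0, -0.12], [1, 2, 0, -0.12], [1, 2, 0, -0.12]],
  ],
)

```text
t: 50.18
tool_pos: [0.6548, -0.0482, 0.0679]
tool_rot: [-3.033, -0.817, 0.001]
contact_force: [0.0, -1.0, -0.5]
opening: 0.0206
```

Emit:
step_arm(
  moves=[
    [[1, 1.5, 0, -0.12], [1, 1, 0, -0.12], [0.5, 0.5, 0, -0.12], [0, 0.2, 0, -0.12], [0, 0, 0, 0], [0, 0, 0, 0], [0, 0, 0, 0], [0, 0, 0, 0]],
  ],
)

```text
t: 50.85
tool_pos: [0.6795, -0.018, 0.0678]
tool_rot: [-3.14, -0.084, 0.0]
contact_force: [-0.1, -0.6, -1.1]
opening: 0.0198
```

```bash
python3 chk.py
python3 - <<'E'
from h import *
w=viewer.get_image("wrist");cv2.imwrite("pics/w8.png",cv2.convertScaleAbs(w,alpha=1.6,beta=15))
E
```

```text
50.85 [ 0.6795 -0.018   0.0678] yaw -1.517 0.0198
top
 [[ 0.488  0.115 -0.071  0.054  0.018]
 [ 0.497  0.223 -0.088  0.055  0.02 ]
 [ 0.51   0.314  0.     0.055  0.013]
 [ 0.568  0.111 -0.049  0.055  0.018]
 [ 0.575  0.215 -0.091  0.056  0.019]
 [ 0.591  0.309  0.     0.056  0.022]
 [ 0.69  -0.079 -1.571  0.027  0.019]]
wrist
 [[ 0.527  0.114 -0.055  0.152  0.025]
 [ 0.683 -0.064 -1.513  0.131  0.031]]
```

View pics/w8.png

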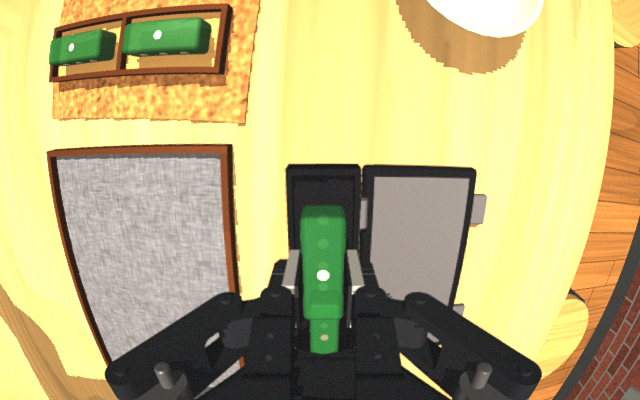

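Emit:
step_arm(
  moves=[
    [[0.15, 0, -1.5, 0], [0, 0, -1.4, 0], [0, 0, -0.9, 0], [0, 0, -0.4, 0], [0, 0, -0.1, 0], [0, 0, 0, 0], [0, 0, 0, 0], [0, 0, 0, 0]],
  ],
)

```text
t: 51.67
tool_pos: [0.6809, -0.0178, 0.0239]
tool_rot: [-3.14, -0.082, 0.001]
contact_force: [-0.3, 0.6, -2.0]
opening: 0.0202
```

Emit:
step_arm(
  moves=[
    [[0, 0, -0.1, 0], [0, 0, 0, 0]],
  ],
)

```text
t: 51.83
tool_pos: [0.6811, -0.0178, 0.0238]
tool_rot: [-3.14, -0.082, 0.001]
contact_force: [-1.6, 0.2, 2.2]
opening: 0.0198
```

Emit:
step_arm(
  moves=[
    [[0, 0, 0, 0], [0, 0, 0, 0], [0, 0, 0, 0], [0, 0, 0.8, 0], [0, 0, 2, 0], [-1, 0, 3, 0], [-2, -1.5, 3, 0], [-2, -2, 3, 0], [-2, -2.5, 2.5, 0], [-1.5, -3.5, 1.5, 0]],
  ],
  grip=0.35,
)

```text
t: 52.67
tool_pos: [0.5966, -0.1125, 0.1865]
tool_rot: [3.139, 0.086, 0.009]
contact_force: [-0.1, -1.4, -0.2]
opening: 0.0554
```

Emit:
step_arm(
  moves=[
    [[-1.5, -3.7, 1, 0], [-1, -3.8, 1, 0], [-1, -3.8, 0, 0], [0, -4, 0, 0], [0, -4, 0, 0], [0, -4, 0, 0], [0, -3.8, 0, 0], [0, -2.8, 0, 0], [0, -1.7, 0, 0], [0, -0.8, 0, 0]],
  ],
)

```text
t: 53.5
tool_pos: [0.5606, -0.4396, 0.2021]
tool_rot: [3.14, 0.078, 0.001]
contact_force: [0.4, -0.0, 0.2]
opening: 0.0555
```

Emit:
step_arm(
  moves=[
    [[0, 0, 0, 0], [0, 0, 0, 0], [0, 0, 0, 0]],
  ],
)

```text
t: 53.75
tool_pos: [0.5616, -0.4355, 0.202]
tool_rot: [-3.14, -0.084, -0.0]
contact_force: [0.1, 0.1, 0.7]
opening: 0.0559
```

```bash
python3 chk.py
python3 - <<'E'
from h import *
c=viewer.calibration("wrist");w=viewer.get_image("wrist");np.savez("w9.npz",w=w,**c);cv2.imwrite("pics/w9.png",cv2.convertScaleAbs(w,alpha=1.4,beta=15))
print(-np.array(c["R"]).T@c["t"])
for th,z in(("dimmer_base",0),("dimmer_tip",.088)):
  for d in nets.pinpoint("wrist",th)[:2]: print(th,d["confidence"],d["at"],at_z("wrist",d["at"],z,c))
  for d in nets.pinpoint("top",th)[:1]: print("top",th,d["confidence"],d["at"],at_z("top",d["at"],z))
E
```

```text
53.75 [ 0.5616 -0.4355  0.202 ] yaw -1.518 0.0559
top
 [[ 0.488  0.115 -0.071  0.055  0.018]
 [ 0.497  0.223 -0.086  0.055  0.02 ]
 [ 0.51   0.314  0.     0.055  0.013]
 [ 0.568  0.111 -0.046  0.055  0.018]
 [ 0.575  0.215 -0.062  0.056  0.019]
 [ 0.591  0.309  0.     0.056  0.022]
 [ 0.683 -0.016 -1.571  0.067  0.032]
 [ 0.686 -0.098 -1.494  0.068  0.031]]
wrist
 []
[ 0.55749925 -0.35631607  0.34552499]
dimmer_base 0.77 [301.3, 156.1] [ 0.53643418 -0.40986817  0.        ]
top dimmer_base 0.87 [457.4, 184.7] [ 0.53292899 -0.40761396  0.        ]
dimmer_tip 0.85 [346.8, 174.8] [ 0.58104872 -0.41025884  0.088     ]
top dimmer_tip 0.63 [216.0, 195.4] [0.49685901 0.30388885 0.088     ]
```

View pics/w9.png

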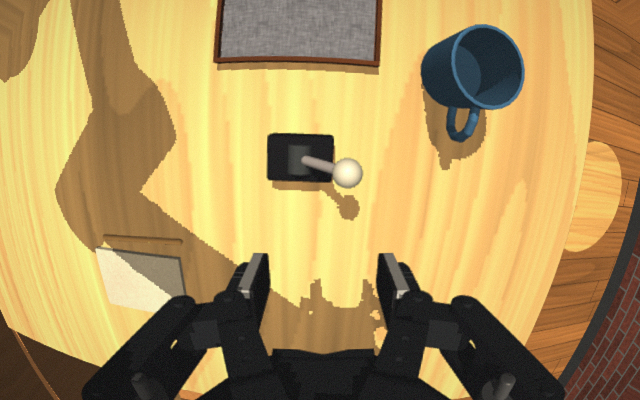

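Emit:
step_arm(
  moves=[
    [[0.8, 1.2, 0, 0], [0.8, 1.3, -1, 0], [0, 0, -3, 0], [0, 0, -3, 0], [0, 0, -2.5, 0], [0, 0, -1.5, 0], [0, 0, -0.8, 0], [0, 0, -0.4, 0], [0, 0, 0, 0], [0, 0, 0, 0]],
  ],
)

```text
t: 54.93
tool_pos: [0.5782, -0.4124, 0.0815]
tool_rot: [3.139, 0.082, 0.003]
contact_force: [0.6, -0.2, -0.1]
opening: 0.0555
```

Emit:
step_arm(
  moves=[
    [[0, 0, 0, 0], [-0.8, 0, 0, 0], [-1, 0, 0, 0], [-1, 0, 0, 0], [-0.8, 0, 0, 0], [-0.4, 0, 0, 0], [-0.2, 0, 0, 0], [0, 0, 0, 0], [0, 0, 0, 0], [0, 0, 0, 0]],
  ],
)

```text
t: 55.77
tool_pos: [0.5349, -0.4116, 0.0792]
tool_rot: [-3.14, -0.082, 0.002]
contact_force: [0.6, -0.6, 1.2]
opening: 0.0553
```

Emit:
step_arm(
  moves=[
    [[0.1, 0, 0, 0], [0, 0, 0, 0], [0, 0, 0, 0], [0, 0, 0, 0], [0, 0, 0, 0], [0, 0, 0, 0], [0, 0, 0, 0]],
  ],
  grip=1,
  squeeze=20,
)

```text
t: 56.35
tool_pos: [0.5365, -0.4119, 0.0801]
tool_rot: [3.14, 0.082, 0.001]
contact_force: [1.9, 0.7, 1.8]
opening: 0.0245
```

Emit:
step_arm(
  moves=[
    [[0, 0, 0, 0], [0, 0, 0, 0]],
  ],
)

```text
t: 56.52
tool_pos: [0.5365, -0.4119, 0.0801]
tool_rot: [3.14, 0.082, 0.001]
contact_force: [2.3, 1.0, 1.9]
opening: 0.0246
```

Gripping the ball at x = 0.5365, over the hinge. Open, rise and back off for a check.

Emit:
step_arm(
  moves=[
    [[0, 0, 0, 0], [0, 0, 0, 0], [0, 0, 0, 0], [0, 0, 0, 0], [0, 0, 1, 0], [0, 0, 2, 0], [0, 0, 3, 0], [0, 0, 3, 0], [0, -0.5, 2, 0], [0, -1, 1.5, 0]],
  ],
  grip=0.35,
)

```text
t: 57.35
tool_pos: [0.5372, -0.4271, 0.2093]
tool_rot: [3.137, 0.083, 0.005]
contact_force: [0.8, -0.4, -0.8]
opening: 0.0551
```

Emit:
step_arm(
  moves=[
    [[0, -1, 0, 0], [0, -0.5, 0, 0], [0, 0, 0, 0], [0, 0, 0, 0], [0, 0, 0, 0]],
  ],
)

```text
t: 57.77
tool_pos: [0.5355, -0.441, 0.2025]
tool_rot: [-3.138, -0.082, 0.004]
contact_force: [-0.0, -0.6, 0.3]
opening: 0.0556
```

```bash
python3 chk.py
python3 - <<'E'
from h import *
from scipy.optimize import least_squares
cs,ws,ims={},{},{}
for n in("wrist","top","side"):
    cs[n]=viewer.calibration(n); ims[n]=viewer.get_image(n)
w=ims["wrist"];np.savez("w10.npz",w=w,**cs["wrist"])
pts=[]
for n in cs:
  for th,z in(("dimmer_base",0),("dimmer_tip",.102)):
    for d in nets.pinpoint(n,th)[:1]:
      print(n,th,round(d["confidence"],2),np.round(d["at"],1),at_z(n,d["at"],z,cs[n]))
for n in ("coasters","dish","mug"):
    for d in nets.pinpoint("top",n)[:1]: print(n,d["at"],at_z("top",d["at"],0))
u,v=proj("wrist",(.537,-.41,.06),cs["wrist"]).astype(int); a=cv2.resize(w[max(0,v-60):v+60,u-65:u+65],(390,360),interpolation=cv2.INTER_CUBIC)
u,v=proj("side",(.537,-.41,.06)).astype(int); b=cv2.resize(ims["side"][v-30:v+30,u-32:u+33],(390,360),interpolation=cv2.INTER_CUBIC)
cv2.imwrite("pics/l10.png",cv2.convertScaleAbs(np.hstack([a,b]),alpha=1.3,beta=10))
reg=(.43,.75,-.15,.36); cv2.imwrite("pics/o10.png",cv2.convertScaleAbs(ortho("top",ims["top"],.02,*reg,s=1500),alpha=1.4))
E
```

```text
57.77 [ 0.5355 -0.441   0.2025] yaw -1.519 0.0556
top
 [[ 0.488  0.115 -0.067  0.054  0.018]
 [ 0.497  0.223 -0.086  0.055  0.02 ]
 [ 0.51   0.314  0.     0.055  0.013]
 [ 0.568  0.111 -0.048  0.055  0.018]
 [ 0.575  0.215 -0.091  0.056  0.019]
 [ 0.591  0.309  0.     0.056  0.022]
 [ 0.683 -0.017 -1.544  0.066  0.032]
 [ 0.687 -0.098 -1.496  0.068  0.031]]
wrist
 []
wrist dimmer_base 0.96 [326.4 150.6] [ 0.53820672 -0.40766714  0.        ]
wrist dimmer_tip 0.74 [326.1 167.1] [ 0.53689073 -0.407667    0.102     ]
top dimmer_base 0.57 [456.9 187.3] [ 0.5249649  -0.40582859  0.        ]
top dimmer_tip 0.62 [469.5 182.3] [ 0.52927758 -0.40023129  0.102     ]
side dimmer_base 0.91 [440.  305.6] [ 0.5293363  -0.41142086  0.        ]
side dimmer_tip 0.6 [448.9 276.8] [ 0.53511928 -0.40838213  0.102     ]
coasters [208.9, 237.3] [0.37904816 0.34316075 0.        ]
dish [264.0, 106.6] [0.77354429 0.18094772 0.        ]
mug [424.2, 130.1] [ 0.7017424  -0.30935304  0.        ]
```

View pics/l10.png

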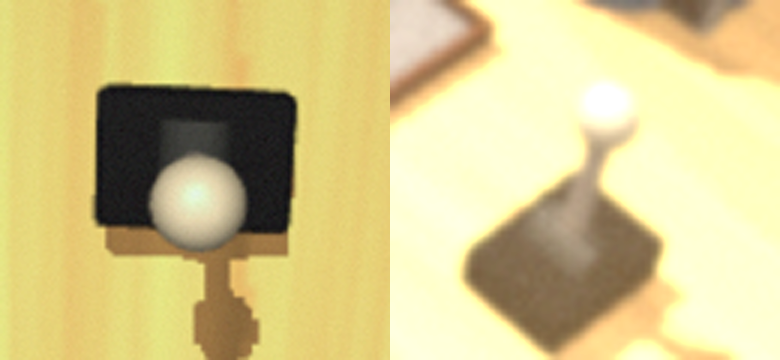

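View pics/o10.png

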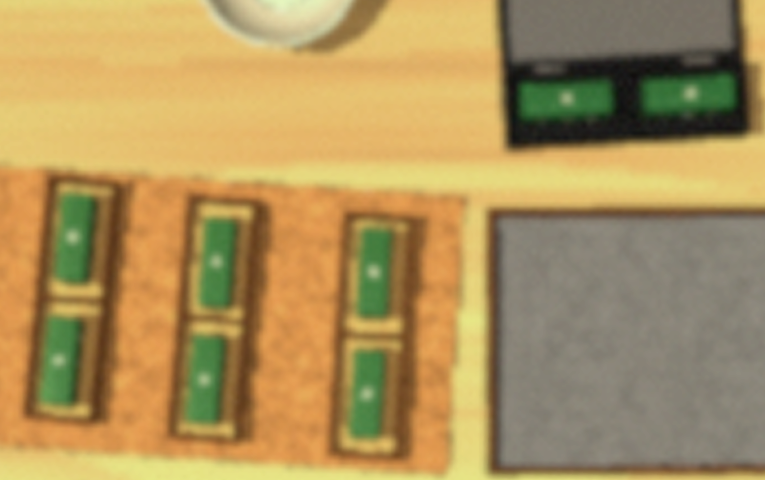

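```bash
python3 -c "
from h import *
print(readout.get_obs()['t'],ctrl.finish_job())"
```

```text
the job is handed in; nothing more can be done
58.4667 None
```

The shelf is ready for three players, and I handed the job in at 58 s of the 210 s allowed.

- **Lever, first move:** I pushed it away from the robot until it hit the end stop, and the cameras showed it at full.
- **Dice:** All eight dice were present. I dealt one to each near well, then one to each far well, and laid the last two in the organiser's wells.
- **Shifted die:** While I was carrying another die, the one in the far well of tray 2 moved about 9 mm. It stayed flat in its well, and I nudged it back to the middle.
- **Lever, last move:** I set it upright, released it and moved the arm clear.

**Last checks:** The last top picture shows six dice flat in the player wells, two in the organiser and an empty wide tray. By the wrist camera the ball is within about 1–2 mm of the base centre, so the lever is upright.

**Disagreements:** The top camera puts the ball and the base about 8–13 mm lower in x than the wrist camera does. It still has them within about 5 mm of each other.

The network's positions for coasters, dish and mug differ from the start by about 6, 12 and 16 mm. That is within the scatter it showed on the fixed base. The arm never came near any of them, so I judge them undisturbed, but I did not measure them more closely.

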